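# Pour hazelnuts from a spouted carton into the bowl

### The arm

A 6-joint arm with a two-finger parallel gripper is mounted at the origin on a cart in front of the work surface, level with it; the furniture and walls round the work are solid. World frame = base frame: x ahead of the robot, y to its left, z up, the work surface at z = 0. Lengths are in m, angles in rad, forces in N, time in s.
With the tool pointing down it reaches from about 0.35 to 0.775 m from the base axis. Payload 7.3 kg.
Tool frame: the origin (TCP) lies midway between the tips of the shut fingers; the grasp point (between the pads) lies 19 mm behind it; z points along the fingers, y is the direction in which the jaws open and shut (so a half turn about z gives the same grasp; the last joint's range is limited). The gripper opens to 92 mm and grips with 3 to 60 N. Pads are 19 mm wide; open, the fingers measure 130 mm over their backs; the gripper's body (75 mm by 190 mm) begins 47 mm behind the grasp point.
Start: joints at [-1.467, 0.342, 1.524, -0, 1.275, -0.146], TCP at [0.13, -0.509, 0.19] pointing down, gripper open.
Joint ranges: [-2.53, 2.53], [-0.77, 2.02], [0.04, 2.7], [-1, 4.14], [0.28, 2.66], [-3.11, 3.11]. Speed limits (rad/s): [2.57, 2.57, 3.14, 3.14, 3.14, 3.14].

### API

Orientations are given as a unit quaternion [w, x, y, z].
In Python, from cell import r gives the robot as it stands. The module is installed in compiled form; this text tells all that it offers.
- The arm moves only by the tool drive_tool, never from a script. Its argument "moves" is a list that holds one entry, the list of rows, each a list of 7 numbers: the turn, a rotation vector about the world's x, y, z as a fraction of full scale, then the shift along the world's x, y, z as a fraction of full scale, then the gripper command: -1 is fully open, 1 is shut, values between are in proportion. A call has 1 to 10 rows; each row is the pose to reach, as a shift and turn from the pose measured when the call began, turning the shorter way round; what a row does not reach only later rows make up. Full scale, the value 1, is 200 mm for a shift and 180 degrees for a turn. A row lasts 1/8 s, in which the tool goes at most 62.5 mm and 10.7 degrees, less where a joint would pass 70% of its speed; a pose out of reach is approached as far as the arm can. A call with a number of a shift or a turn outside -1 to 1 is refused whole. A call with a gripper value outside its range is refused whole. The fingers move at their own pace and stop on an object; the grip force is fixed at half the most. Time passes only in rows, so rows that repeat a pose let the fingers close. It gives the time, the measured TCP pose, the force and the opening at its end, in the units of the state.
- r.get_state(): the state, without advancing time (a new reading comes with each control period).
- r.snapshot(name): name is "scene" or "top" or "wrist"; returns a dict with "frame" (384x512x3 uint8, red, green, blue), "fx", "fy", "cx", "cy" (pixels), "camera_from_world" (4x4, takes a point from world to camera coordinates); the wrist camera has in their place "tool_from_camera" (4x4, takes a point from camera to tool coordinates, whose origin is the TCP and whose axes are the flange's). Camera axes: x right, y down, z forward; pixel columns grow to the right and rows downward; lengths in m; the calibration is good to about 2 mm. A picture is of the moment at which its call begins: read the wrist's pose just before it. There is no depth.
- r.job_done(): hands the job in, once; it reports no verdict.
The state is a dict: "t": time; "joint_positions": joint angles; "dq": joint speeds; "joint_efforts": joint torques, N m; "position": TCP position; "tool_rot": TCP orientation; "force": force on the tool from outside, world axes, zero at the start; "wrist_torque": the same for the moment, N m; "gripper_width": finger opening in m.
Only numpy, scipy, OpenCV 4.12 (cv2) and the standard library are available. Lean on these libraries where they do the work, as an engineer would, in place of code of your own. Each camera call takes 0.05 s, during which the arm holds its last target.

### The job

Pull the carton's folded spout right out while the carton lies on the tray, then pick the carton up and tip all six hazelnuts through the spout into the glass bowl, leaving the bowl where it stands. Then lay the carton back on the tray as it lay before, flat on its underside, and fold its spout fully shut; leave the spoon rest and the cork alone.

Things in the scene. Friction and masses are not known exactly. Their poses are not given: they have to be found in the camera images.
- carton: loose brown cardboard carton lying on the tray, 130 (x) x 58 (y) x 66 (z) mm, double side walls 6.5 mm (inside 45 mm wide), floor 4 mm, about 0.2 to 0.33 kg, holding six hazelnuts. Origin: centre of its underside. Its own -x end carries the spout; z points out of its closed top. It is stiff; grip it across its 58 mm width.
- carton_top (a point): centre of the carton's top face, 66 mm above its underside
- spout (a joint): folded spout that covers the carton's -x end: a flap 51 mm wide, 58 mm high, hinged along its lower edge, with a fan-shaped cheek at each side. 0 rad = shut (flap upright, may start slightly ajar); grows as its top is pulled outwards; stop at 1.25 rad, the flap then sloping up by 18 degrees. Stiff hinge (0.05 N m): stays where left. The nuts run out once the open carton is tipped spout down by 25 to 50 degrees.
- spout_hinge (a point): middle of the spout's hinge line: carton frame (-65, 0, 4) mm. The hinge axis runs along the carton's y. With the spout pulled out, the nuts stay in as long as the carton is level.
- spout_tab (a point): middle of the pull tab that carries on upwards from the middle of the flap: 24 mm wide (along the carton's y), 6 mm thick, its end 88 mm from the hinge line and, when shut, 26 mm above the carton's top. This point lies 76 mm from the hinge line, 3 mm outside the flap's inner face. Pinched across its 24 mm width, the tab turns only stiffly between the fingers: let the tool turn with it as the spout swings, or push the tab.
- bowl: clear glass bowl, loose, 149 mm across the rim, 62 mm high, foot 84 mm across, wall about 4 mm, 0.26 kg, standing on the tray. Origin: centre of its underside, z up.
- spoon_rest: bystander: small blue and white boat-shaped dish, 38 x 68 x 16 mm, loose on the tray. Origin: centre of its underside.
- cork_stopper: bystander: cork, 26 mm across, 31 mm tall, loose on the tray. Origin: centre of its underside.
- tray: fixed aluminium draining tray standing in the sink, 320 (x) x 450 (y) mm, its top at z = 0.15 with a 6 mm high raised edge, 28 mm below the sink's rim (z = 0.178). Origin: on the sink floor (z = 0) below its middle. A tap hangs over the sink's far edge (x 0.73 and beyond, y -0.08 to -0.2, z 0.28 to 0.37): tip the carton clear of it, best sideways.
- nut_0: one of six equal hazelnuts, 20 mm across, 22 mm long, 11 g; starts inside the carton. Origin: its centre.
- nut_1: one of six equal hazelnuts, 20 mm across, 22 mm long, 11 g; starts inside the carton. Origin: its centre.
- nut_2: one of six equal hazelnuts, 20 mm across, 22 mm long, 11 g; starts inside the carton. Origin: its centre.
- nut_3: one of six equal hazelnuts, 20 mm across, 22 mm long, 11 g; starts inside the carton. Origin: its centre.
- nut_4: one of six equal hazelnuts, 20 mm across, 22 mm long, 11 g; starts inside the carton. Origin: its centre.
- nut_5: one of six equal hazelnuts, 20 mm across, 22 mm long, 11 g; starts inside the carton. Origin: its centre.

How it is judged:
By the outcome, as a careful person would: the job done as asked, in the order asked, and still so for the second after the job is handed in, with the robot touching nothing.
It also fails if it takes over 72 s, if anything falls off the work surface, if the arm or the gripper's body presses on something with over 40 N, if the wrist force passes 120 N, or if a joint passes its speed limit or range.

## Working session

There is one attempt and no reset: what is moved stays moved. The work goes in short steps, Python scripts to look and compute and a tool call to move; the robot and the scene stay as the last step left them, time stands still between calls to the robot, and variables do not carry over. Pictures are saved under pics/ and viewed, and the job is handed in when it is done.

Besides the shell and the picture viewer there is one more tool, called after "Emit:" by a JSON object that holds its "name" and its "arguments", one argument or row to a line. drive_tool: Moves the arm, as the interface text tells. Its arguments: {"type":"object","properties":{"moves":{"type":"array","items":{"type":"array","items":{"type":"array","items":{"type":"number"}}}}},"required":["moves"]}

```bash
mkdir -p pics; cat > h.py <<'E'
import numpy as np, cv2
from cell import r
def snap(n,f):
    s=r.snapshot(n); cv2.imwrite('pics/'+f+'.png',s['frame'][:,:,::-1]); return s
E
python3 - <<'E'
from h import *
st=r.get_state(); print(st)
for n in ['scene','top','wrist']:
    s=snap(n,n+'0'); print(n,{k:(np.round(v,4).tolist() if not np.isscalar(v) else v) for k,v in s.items() if k!='frame'})
E
```

```text
{'t': 0.0, 'joint_positions': array([-1.46701896e+00,  3.42726552e-01,  1.52502250e+00,  4.12149408e-06,
        1.27540048e+00, -1.45985670e-01]), 'dq': array([-0.00107821,  0.00076589, -0.00027437, -0.00225634, -0.0006426 ,
       -0.0020433 ]), 'joint_efforts': array([ 9.57908669e-04, -4.31235945e+01, -2.44217777e+01,  7.19769322e-02,
        5.58606035e-02, -1.18721473e-04]), 'position': array([ 0.1297479 , -0.50823287,  0.18954111]), 'tool_rot': array([-7.78225399e-04,  9.92212206e-01,  1.24556540e-01,  1.83976869e-05]), 'force': array([ 0.02519338, -0.10987202,  0.53464243]), 'wrist_torque': array([ 0.03694017, -0.01696204, -0.01661415]), 'gripper_width': 0.09152295700671631}
scene {'fx': 437.43230532730263, 'fy': 437.43230532730263, 'cx': 256.4037134523524, 'cy': 188.12489305159713, 'camera_from_world': [[0.8914, -0.4532, 0.0014, -0.5621], [-0.2964, -0.5853, -0.7547, 0.2011], [0.3428, 0.6724, -0.656, 0.8373], [0.0, 0.0, 0.0, 1.0]]}
top {'fx': 364.72736782774075, 'fy': 364.72736782774075, 'cx': 255.50727670700587, 'cy': 192.7152198398564, 'camera_from_world': [[0.0935, -0.9956, 0.0014, -0.1743], [-0.971, -0.0915, -0.2211, 0.5624], [0.2202, 0.0193, -0.9753, 0.8758], [0.0, 0.0, 0.0, 1.0]]}
wrist {'fx': 297.7736932342718, 'fy': 297.7736932342718, 'cx': 257.2580903921198, 'cy': 199.3667914135172, 'tool_from_camera': [[0.0008, -0.9511, -0.3088, 0.0853], [1.0, 0.0007, 0.0003, 0.0], [-0.0001, -0.3088, 0.9511, -0.1937], [0.0, 0.0, 0.0, 1.0]]}
```

View pics/scene0.png

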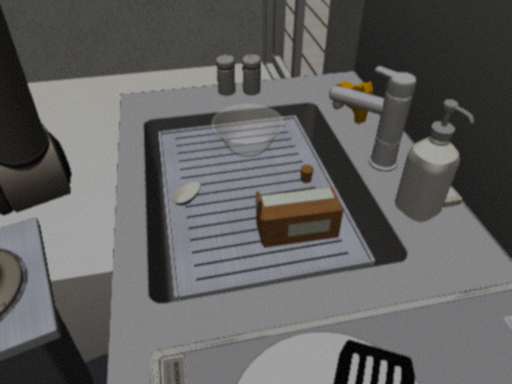

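View pics/top0.png

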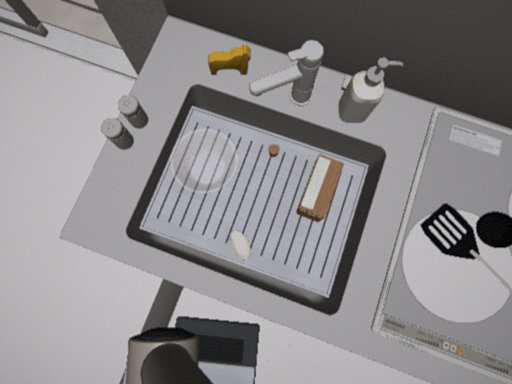

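View pics/wrist0.png

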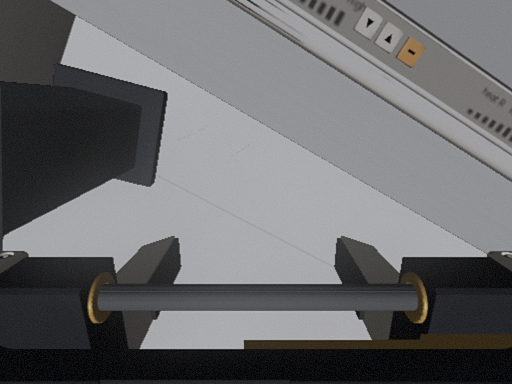

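The overview shows the bowl at top px (205,160), the carton at (321,187), the cork at (273,150) and the spoon rest at (240,244). I'll zoom in on the carton.

```bash
python3 - <<'E'
import cv2
a=cv2.imread('pics/top0.png')[140:235,285:360]; cv2.imwrite('pics/topc.png',cv2.resize(a,None,fx=6,fy=6,interpolation=cv2.INTER_CUBIC))
a=cv2.imread('pics/scene0.png')[160:260,240:360]; cv2.imwrite('pics/scenec.png',cv2.resize(a,None,fx=6,fy=6,interpolation=cv2.INTER_CUBIC))
a=cv2.imread('pics/top0.png')[110:270,140:300]; cv2.imwrite('pics/topb.png',cv2.resize(a,None,fx=3.5,fy=3.5,interpolation=cv2.INTER_CUBIC))
E
```

```text
(no output)
```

View pics/topc.png

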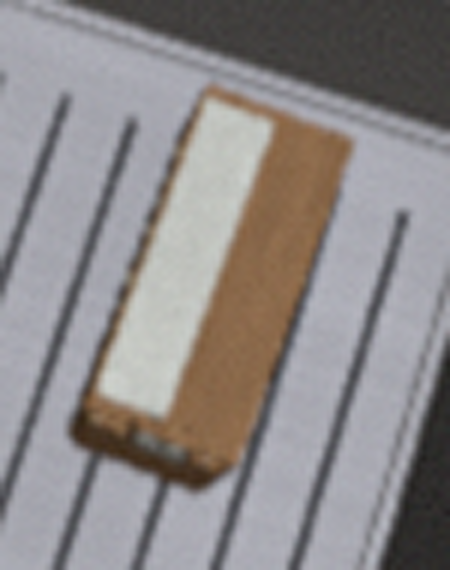

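View pics/scenec.png

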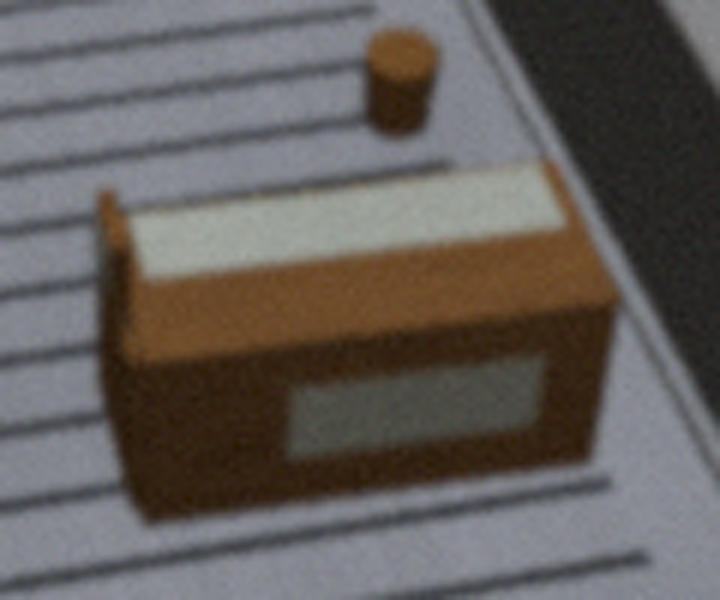

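View pics/topb.png

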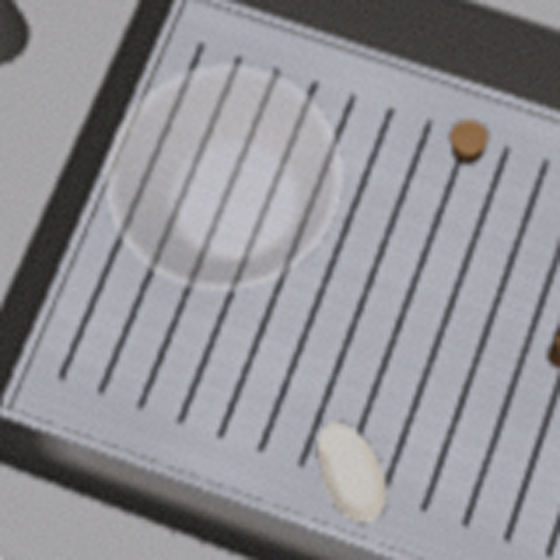

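```bash
cat >> h.py <<'E'
def ray(s,u,v,z):
    T=np.array(s['camera_from_world']);R=T[:3,:3];c=-R.T@T[:3,3]
    d=R.T@np.array([(u-s['cx'])/s['fx'],(v-s['cy'])/s['fy'],1]); return c+d*(z-c[2])/d[2]
def proj(s,p):
    T=np.array(s['camera_from_world']);q=T[:3,:3]@np.asarray(p)+T[:3,3]
    return np.array([s['fx']*q[0]/q[2]+s['cx'],s['fy']*q[1]/q[2]+s['cy']])
E
python3 - <<'E'
from h import *
from scipy.optimize import least_squares
import pickle
S={n:r.snapshot(n) for n in ['scene','top']}
obs=[('top',(319.7,154.7),(.065,.029,.066)),('top',(343.7,163.3),(.065,-.029,.066)),
('scene',(261.7,220),(-.065,-.029,.066)),('scene',(342.5,209.7),(.065,-.029,.066)),('scene',(331.7,187.5),(.065,.029,.066)),('scene',(265,246.7),(-.065,-.029,0)),('scene',(337.8,237),(.065,-.029,0))]
def W(p,q): c,s=np.cos(p[2]),np.sin(p[2]); return np.array([p[0]+c*q[0]-s*q[1],p[1]+s*q[0]+c*q[1],.15+q[2]])
f=lambda p: np.concatenate([proj(S[n],W(p,q))-np.array(u) for n,u,q in obs])
o=least_squares(f,[.5,-.3,0],loss='soft_l1'); print(o.x, np.round(f(o.x).reshape(-1,2),1).tolist())
for ang in [0,.05,.1]:
  d=lambda L,t:(-.065-L*np.sin(ang)-t*np.cos(ang),L*np.cos(ang)+.004-t*np.sin(ang))
  for y in(-.012,.012):
    x,z=d(.088,.003)
    print(ang,y,[np.round(proj(S[n],W(o.x,(x,y,z))),1).tolist() for n in S])
img=S['top']['frame'][:,:,::-1].copy()
# bowl: rim z .212 centre from crop; foot
for nm,(u,v),z in [('rimL',(105,190),.212),('rimR',(341,180),.212),('rimT',(230,64),.212),('rimB',(212,288),.212),('cork top',(469,138),.181),('spoon',(351,472),.16)]:
  print(nm,ray(S['top'],u/3.5+140,v/3.5+110,z))
# tray corners
E
```

```text
[ 0.57289662 -0.26460173 -0.29689743] [[-0.1, -1.4], [0.8, -0.4], [0.9, -0.4], [-0.1, 0.0], [-0.2, -1.1], [-2.8, 1.0], [-0.5, 0.7]]
0 -0.012 [[258.9, 200.3], [318.2, 213.6]]
0 0.012 [[256.2, 190.3], [307.2, 209.2]]
0.05 -0.012 [[256.1, 200.8], [317.5, 215.6]]
0.05 0.012 [[253.5, 190.7], [306.5, 211.1]]
0.1 -0.012 [[253.3, 201.3], [316.7, 217.6]]
0.1 0.012 [[250.8, 191.2], [305.7, 213.1]]
rimL [0.58870657 0.06890395 0.212     ]
rimR [ 0.60912071 -0.07765584  0.212     ]
rimT [0.67981678 0.00134779 0.212     ]
rimB [ 0.53247565 -0.00582559  0.212     ]
cork top [ 0.65549375 -0.15606749  0.181     ]
spoon [ 0.43253148 -0.10014543  0.16      ]
```

Emit:
{"name": "drive_tool", "arguments": {
  "moves": [
    [[0, 0, 0, 0, 0, 0.3, 1], [0, 0, 0.05, 0, 0, 0.6, 1], [0, 0, 0.1, 0.2, 0.1, 0.9, 1], [0, 0, 0.15, 0.4, 0.25, 1, 1], [0, 0, 0.2, 0.6, 0.4, 1, 1], [0, 0, 0.26, 0.8, 0.55, 1, 1], [0, 0, 0.31, 1, 0.65, 1, 1], [0, 0, 0.37, 1, 0.65, 1, 1], [0, 0, 0.42, 1, 0.65, 1, 1]]
  ]
}}

```text
t: 1.38
position: [0.3304, -0.3779, 0.3897]
tool_rot: [-0.0, 0.705, 0.709, -0.0]
force: [-0.9, 0.0, -0.2]
gripper_width: 0.0064
```

Emit:
{"name": "drive_tool", "arguments": {
  "moves": [
    [[0, 0, 0.05, 0.2, 0.12, 0, 1], [0, 0, 0.1, 0.4, 0.25, 0, 1], [0, 0, 0.16, 0.6, 0.37, 0, 1], [0, 0, 0.21, 0.8, 0.5, 0, 1], [0, 0, 0.27, 1, 0.6, 0, 1], [0, 0, 0.32, 1, 0.6, 0, 1], [0, 0, 0.38, 1, 0.6, 0, 1], [0, 0, 0.4036, 1, 0.6, 0, 1], [0, 0, 0.4036, 1, 0.6, 0, 1]]
  ]
}}

```text
t: 2.5
position: [0.5304, -0.2579, 0.3895]
tool_rot: [-0.0, 0.148, 0.989, -0.0]
force: [-0.6, 0.2, 0.4]
gripper_width: 0.0008
```

```bash
python3 - <<'E'
from h import *
st=r.get_state(); print(st['joint_positions'],st['position'],st['tool_rot'],st['t'])
snap('wrist','w1')
E
```

```text
[-5.81869606e-01  4.21821792e-01  8.71252431e-01 -1.03024182e-03
  1.84913870e+00 -1.85508232e+00] [ 0.53038664 -0.25788284  0.38950315] [-4.89378574e-04  1.48383188e-01  9.88929769e-01 -3.19455802e-04] 2.5
```

View pics/w1.png

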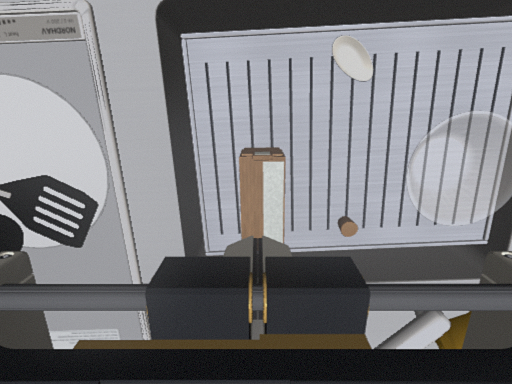

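```bash
python3 - <<'E'
import cv2
a=cv2.imread('pics/w1.png')[135:255,225:300]; cv2.imwrite('pics/w1c.png',cv2.resize(a,None,fx=5,fy=5,interpolation=cv2.INTER_CUBIC))
E
```

```text
(no output)
```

View pics/w1c.png

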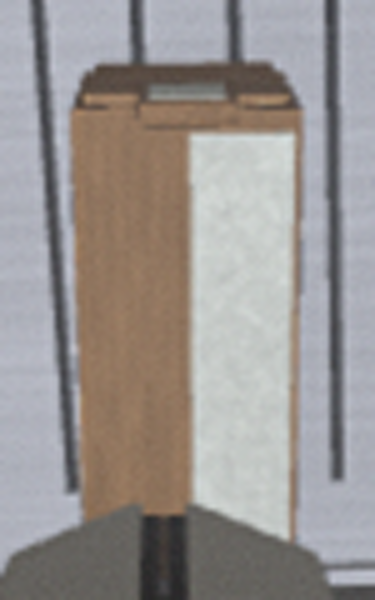

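```bash
cat >> h.py <<'E'
from scipy.spatial.transform import Rotation as R_
def wcam(s,st):
    q=st['tool_rot']; T=np.eye(4); T[:3,:3]=R_.from_quat([q[1],q[2],q[3],q[0]]).as_matrix(); T[:3,3]=st['position']
    s=dict(s); s['camera_from_world']=np.linalg.inv(T@np.array(s['tool_from_camera'])); return s
E
python3 - <<'E'
from h import *
st=r.get_state(); s=wcam(r.snapshot('wrist'),st)
a=ray(s,239.4,156.6,.216);b=ray(s,285.4,156.6,.216);c=ray(s,242,238,.216);d=ray(s,284.4,242,.216)
print(a,b,c,d,np.linalg.norm(a-b))
l=c-a;m=d-b;print(np.arctan2(l[1],l[0]),np.arctan2(m[1],m[0]), 'cross',np.arctan2((b-a)[1],(b-a)[0])-np.pi/2)
p=(a+b)/2; print('end mid',p)
for z in(.15,.212):print(z,[ray(s,*u,z) for u in((406,165),(527,165),(466,112),(466,228))][2:])
S=r.snapshot('top')
for n,pp in (('top',S),('w',s)):
  y=-.297
  cen=p+.065*np.array([np.cos(y),np.sin(y),0]); print(cen)
  print(proj(pp,cen+[0,0,0]))
E
```

```text
[ 0.50516981 -0.27280473  0.216     ] [ 0.52190121 -0.21831955  0.216     ] [ 0.61140325 -0.30390246  0.216     ] [ 0.63399103 -0.25062646  0.216     ] 0.05699627180383011
-0.2847739109838138 -0.280617880091498 cross -0.29794085931241243
end mid [ 0.51353551 -0.24556214  0.216     ]
0.15 [array([0.54828876, 0.04191503, 0.15      ]), array([0.72738551, 0.02658316, 0.15      ])]
0.212 [array([0.53440218, 0.0026163 , 0.212     ]), array([ 0.68787445, -0.01052195,  0.212     ])]
[ 0.57568973 -0.26458458  0.216     ]
[321.90866785 183.40248795]
[ 0.57568973 -0.26458458  0.216     ]
[262.1878505  206.13688639]
```

Emit:
{"name": "drive_tool", "arguments": {
  "moves": [
    [[0, 0, 0.002, -0.002, 0.035, -0.2, 1], [0, 0, 0.002, -0.002, 0.035, -0.4, 1], [0, 0, 0.002, -0.002, 0.035, -0.6, 1], [0, 0, 0.002, -0.002, 0.035, -0.7, 1], [0, 0, 0.002, -0.002, 0.035, -0.75, 1], [0, 0, 0.002, -0.002, 0.035, -0.79, 1], [0, 0, 0.002, -0.002, 0.035, -0.795, 1]]
  ]
}}

```text
t: 3.52
position: [0.53, -0.251, 0.2308]
tool_rot: [-0.0, 0.146, 0.989, -0.0]
force: [0.1, 0.6, -0.5]
gripper_width: 0.0003
```

```bash
python3 - <<'E'
from h import *
snap('scene','s2');import cv2
a=cv2.imread('pics/s2.png')[100:280,180:400]; cv2.imwrite('pics/s2c.png',cv2.resize(a,None,fx=3.5,fy=3.3,interpolation=cv2.INTER_CUBIC))
E
```

```text
(no output)
```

View pics/s2c.png

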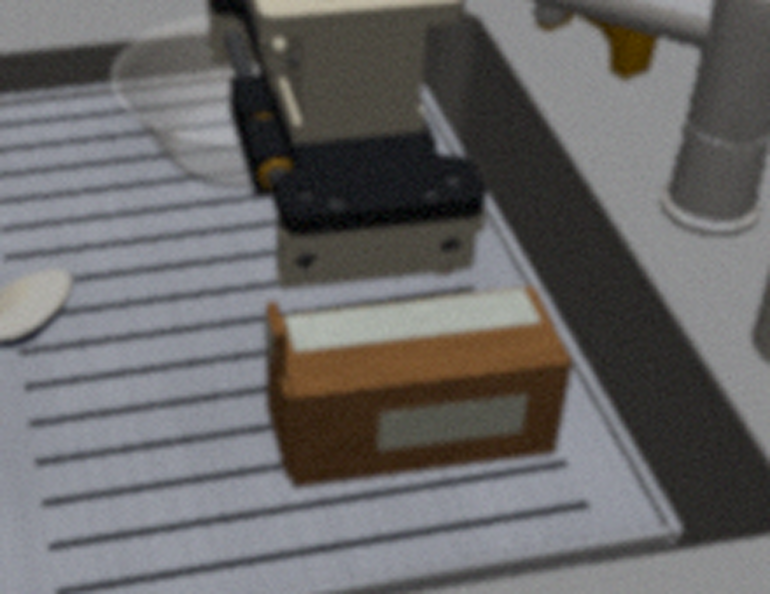

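```bash
python3 - <<'E'
from h import *
st=r.get_state();s=snap('scene','s3');print(proj(s,st['position']),proj(s,st['position']+[0,0,.1]),st['position'])
snap('wrist','w3');snap('top','t3')
E
```

```text
[271.7696361  198.47873692] [273.45731066 147.39527747] [ 0.5301389  -0.25109796  0.231079  ]
```

View pics/s3.png

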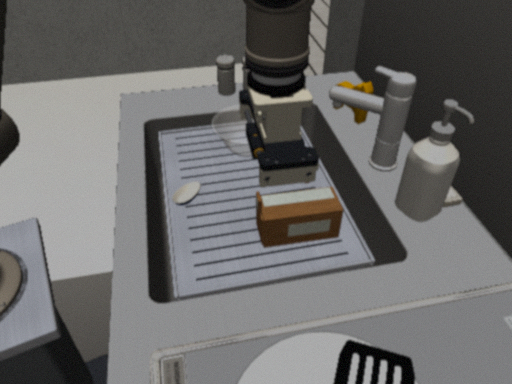

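View pics/w3.png

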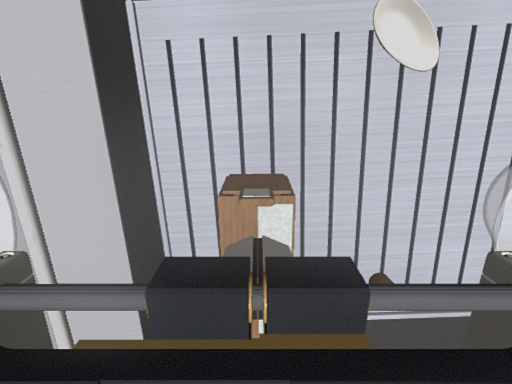

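```bash
python3 - <<'E'
from h import *
st=r.get_state();s=r.snapshot('top');print(proj(s,st['position']),proj(s,st['position']+[0,0,.1]),st['position'])
a=cv2.imread('pics/t3.png')[60:240,210:380]; cv2.imwrite('pics/t3c.png',cv2.resize(a,None,fx=3.5,fy=3.3,interpolation=cv2.INTER_CUBIC))
a=cv2.imread('pics/s3.png')[130:250,220:360]; cv2.imwrite('pics/s3c.png',cv2.resize(a,None,fx=5,fy=4.9,interpolation=cv2.INTER_CUBIC))
E
```

```text
[315.64523326 201.99511625] [324.54615554 191.22380932] [ 0.53025795 -0.25115865  0.23139441]
```

View pics/t3c.png

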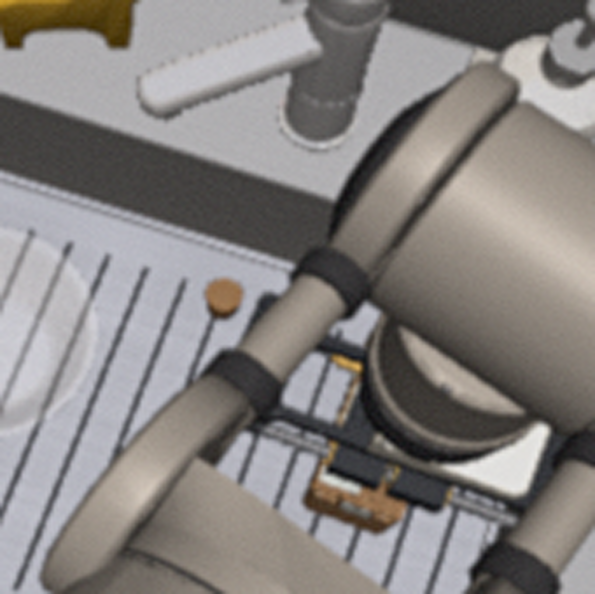

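View pics/s3c.png

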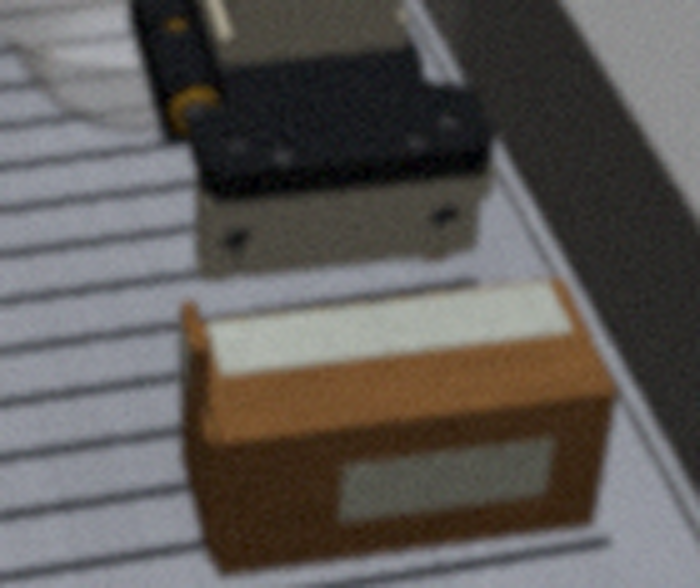

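```bash
python3 - <<'E'
from h import *
st=r.get_state();s=r.snapshot('scene');p=st['position']
q=st['tool_rot'];M=R_.from_quat([q[1],q[2],q[3],q[0]]).as_matrix()
f=lambda v:np.round(proj(s,p+M@np.array(v)),0)
for z in (0,-.02,-.066,-.1):
  print(z,[ (x,y,f([x,y,z]).tolist()) for y in(-.095,0,.095) for x in(-.0375,0,.0375)])
w=wcam(r.snapshot('wrist'),st)
for z in (0,-.066): print([proj(w,p+M@np.array([x,y,z])).round().tolist() for x in(-.0095,.0095) for y in(-.019,.019)])
E
```

```text
0 [(-0.0375, -0.095, [311.0, 239.0]), (0, -0.095, [285.0, 242.0]), (0.0375, -0.095, [260.0, 246.0]), (-0.0375, 0, [295.0, 196.0]), (0, 0, [272.0, 198.0]), (0.0375, 0, [249.0, 201.0]), (-0.0375, 0.095, [282.0, 160.0]), (0, 0.095, [261.0, 163.0]), (0.0375, 0.095, [240.0, 165.0])]
-0.02 [(-0.0375, -0.095, [312.0, 229.0]), (0, -0.095, [286.0, 233.0]), (0.0375, -0.095, [260.0, 236.0]), (-0.0375, 0, [295.0, 186.0]), (0, 0, [272.0, 189.0]), (0.0375, 0, [248.0, 192.0]), (-0.0375, 0.095, [282.0, 151.0]), (0, 0.095, [261.0, 153.0]), (0.0375, 0.095, [239.0, 156.0])]
-0.066 [(-0.0375, -0.095, [315.0, 206.0]), (0, -0.095, [287.0, 209.0]), (0.0375, -0.095, [260.0, 212.0]), (-0.0375, 0, [297.0, 163.0]), (0, 0, [273.0, 166.0]), (0.0375, 0, [248.0, 169.0]), (-0.0375, 0.095, [283.0, 129.0]), (0, 0.095, [261.0, 131.0]), (0.0375, 0.095, [239.0, 133.0])]
-0.1 [(-0.0375, -0.095, [317.0, 186.0]), (0, -0.095, [289.0, 190.0]), (0.0375, -0.095, [260.0, 193.0]), (-0.0375, 0, [299.0, 145.0]), (0, 0, [273.0, 147.0]), (0.0375, 0, [248.0, 150.0]), (-0.0375, 0.095, [284.0, 111.0]), (0, 0.095, [261.0, 113.0]), (0.0375, 0.095, [238.0, 115.0])]
[[230.0, 239.0], [283.0, 239.0], [229.0, 214.0], [284.0, 214.0]]
[[218.0, 296.0], [294.0, 296.0], [217.0, 263.0], [295.0, 263.0]]
```

```bash
python3 - <<'E'
import cv2,numpy as np
a=cv2.imread('pics/scene0.png')[130:250,220:360];b=cv2.imread('pics/s3.png')[130:250,220:360]
d=cv2.convertScaleAbs(cv2.absdiff(a,b),alpha=3)
o=np.hstack([cv2.resize(x,None,fx=2.8,fy=4.5,interpolation=cv2.INTER_CUBIC) for x in (b,d)])
cv2.imwrite('pics/diff.png',o)
E
```

```text
(no output)
```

View pics/diff.png

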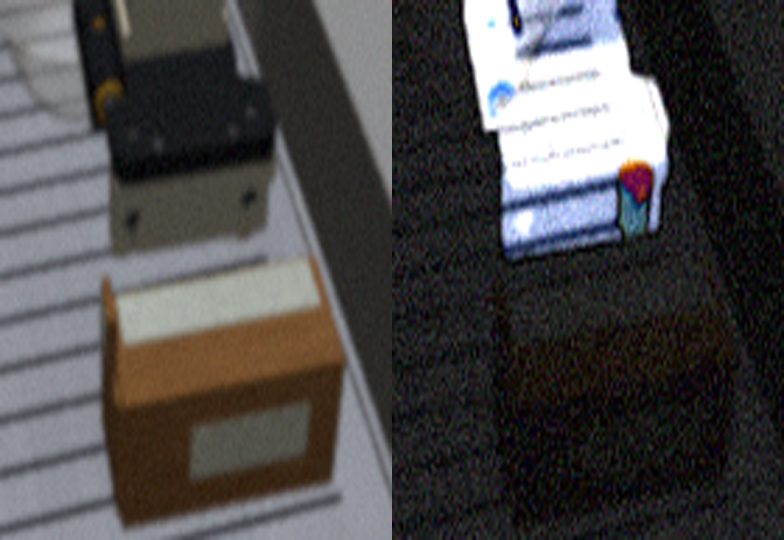

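```bash
python3 - <<'E'
import cv2
a=cv2.imread('pics/wrist0.png')[215:325,80:215]; cv2.imwrite('pics/w0c.png',cv2.resize(a,None,fx=5,fy=5,interpolation=cv2.INTER_CUBIC))
E
```

```text
(no output)
```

View pics/w0c.png

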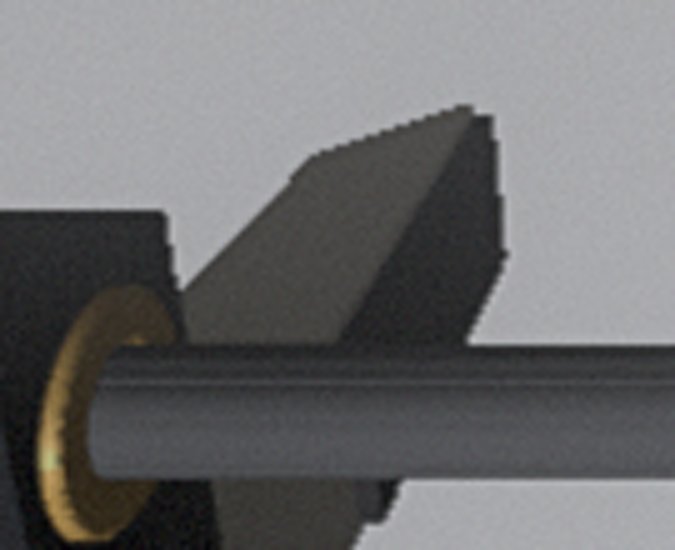

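Emit:
{"name": "drive_tool", "arguments": {
  "moves": [
    [[0, 0, 0, -0.043, 0.013, 0, 1], [0, 0, 0, -0.08, 0.024, 0, 1], [0, 0, 0, -0.115, 0.035, -0.008, 1], [0, 0, 0, -0.15, 0.045, -0.018, 1], [0, 0, 0, -0.185, 0.056, -0.03, 1], [0, 0, 0, -0.185, 0.056, -0.03, 1]]
  ]
}}

```text
t: 4.62
position: [0.4926, -0.2397, 0.225]
tool_rot: [-0.0, 0.146, 0.989, -0.0]
force: [-0.7, -0.6, -0.2]
gripper_width: 0.0007
```

```bash
python3 - <<'E'
from h import *
snap('scene','s4');import cv2
snap('wrist','w4')
b=cv2.imread('pics/s4.png')[130:250,220:360];w=cv2.imread('pics/w4.png')[150:270,190:330]
cv2.imwrite('pics/s4c.png',np.hstack([cv2.resize(x,None,fx=2.8,fy=4.2,interpolation=cv2.INTER_CUBIC) for x in (b,w)]))
E
```

```text
(no output)
```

View pics/s4c.png

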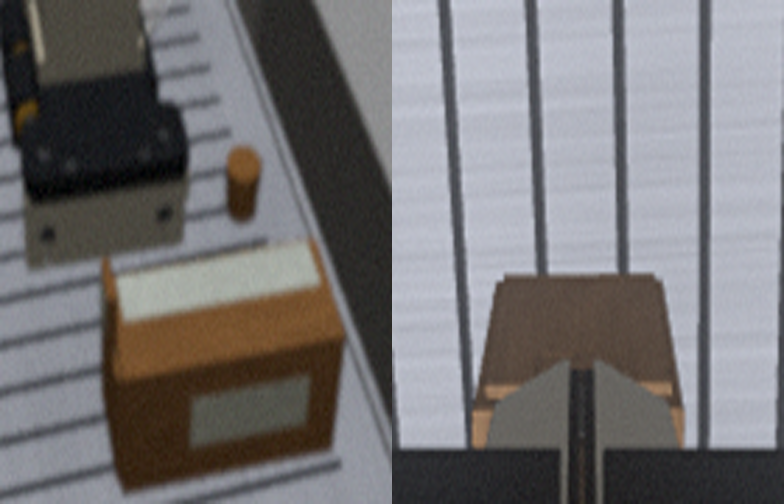

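The tab didn't move. Both cameras put the real fingertips about 37 mm behind the reported TCP, so I'll use that offset from here on.

Emit:
{"name": "drive_tool", "arguments": {
  "moves": [
    [[0, 0, 0, 0.08, -0.025, 0.03, 1], [0, 0, 0, 0.187, -0.0565, 0.03, 1], [0, 0, 0, 0.187, -0.0565, 0, 1], [0, 0, 0, 0.187, -0.0565, -0.06, 1], [0, 0, 0, 0.187, -0.0565, -0.12, 1], [0, 0, 0, 0.187, -0.0565, -0.16, 1], [0, 0, 0, 0.187, -0.0565, -0.16, 1]]
  ]
}}

```text
t: 5.6
position: [0.53, -0.251, 0.1924]
tool_rot: [-0.001, 0.146, 0.989, -0.0]
force: [-0.2, 0.7, 0.4]
gripper_width: 0.0006
```

```bash
python3 - <<'E'
from h import *
st=r.get_state();s=snap('scene','s5');import cv2
snap('wrist','w5')
print(proj(s,st['position']+[0,0,.037]))
b=cv2.imread('pics/s5.png')[130:250,220:360];w=cv2.imread('pics/w5.png')[150:270,190:330]
cv2.imwrite('pics/s5c.png',np.hstack([cv2.resize(x,None,fx=2.8,fy=4.2,interpolation=cv2.INTER_CUBIC) for x in (b,w)]))
E
```

```text
[271.65269471 199.23367064]
```

View pics/s5c.png

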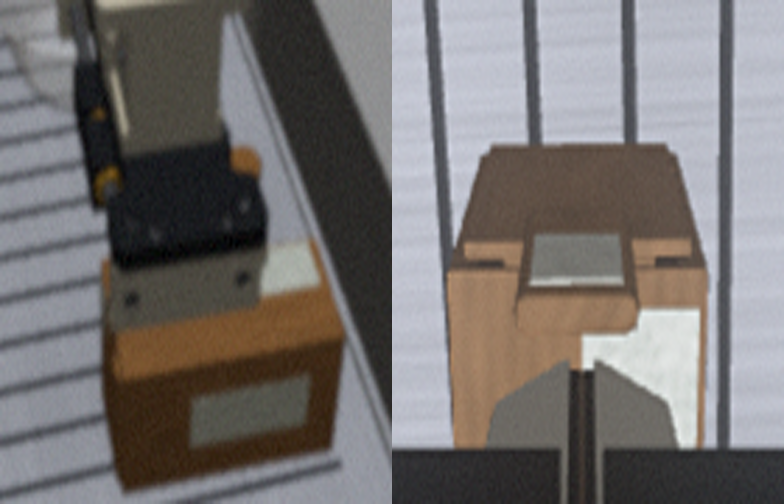

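Emit:
{"name": "drive_tool", "arguments": {
  "moves": [
    [[0, 0, 0, -0.043, 0.013, 0, 1], [0, 0, 0, -0.077, 0.023, -0.002, 1], [0, 0, 0, -0.115, 0.035, -0.008, 1], [0, 0, 0, -0.148, 0.045, -0.017, 1], [0, 0, 0, -0.185, 0.056, -0.03, 1], [0, 0, 0, -0.216, 0.065, -0.047, 1], [0, 0, 0, -0.249, 0.075, -0.066, 1], [0, 0, 0, -0.249, 0.075, -0.066, 1]]
  ]
}}

```text
t: 6.7
position: [0.4802, -0.236, 0.1798]
tool_rot: [-0.0, 0.146, 0.989, -0.0]
force: [0.9, 0.1, 0.2]
gripper_width: 0.0006
```

```bash
cat >> h.py <<'E'
def two(n,a=(130,250,220,360),c=(150,270,190,330)):
    snap('scene','s'+n);snap('wrist','w'+n)
    b=cv2.imread('pics/s%s.png'%n)[a[0]:a[1],a[2]:a[3]];w=cv2.imread('pics/w%s.png'%n)[c[0]:c[1],c[2]:c[3]]
    cv2.imwrite('pics/c%s.png'%n,np.hstack([cv2.resize(x,(392,500),interpolation=cv2.INTER_CUBIC) for x in (b,w)]))
E
python3 -c "
from h import *
two('6')"
```

```text
(no output)
```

View pics/c6.png

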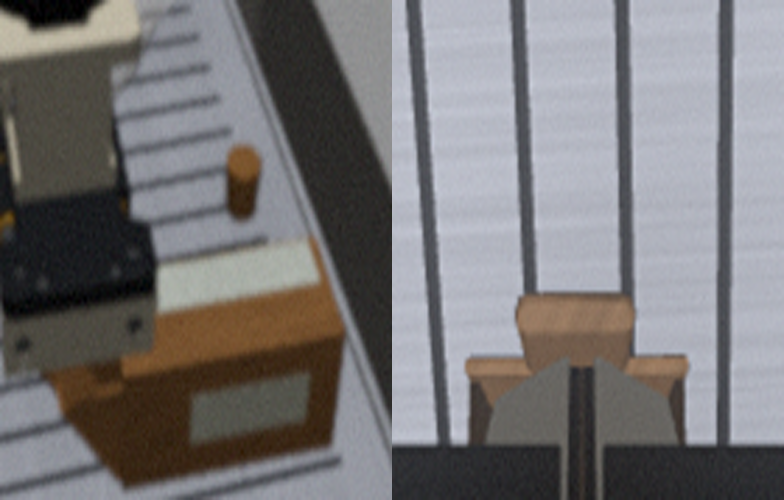

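Emit:
{"name": "drive_tool", "arguments": {
  "moves": [
    [[0, 0, 0, -0.029, 0.009, -0.023, 1], [0, 0, 0, -0.055, 0.017, -0.049, 1], [0, 0, 0, -0.079, 0.024, -0.077, 1], [0, 0, 0, -0.1, 0.03, -0.108, 1], [0, 0, 0, -0.118, 0.036, -0.141, 1], [0, 0, 0, -0.133, 0.04, -0.176, 1], [0, 0, 0, -0.14, 0.042, -0.196, 1], [0, 0, 0, -0.142, 0.043, -0.205, 1], [0, 0, 0, -0.142, 0.043, -0.205, 1]]
  ]
}}

```text
t: 7.92
position: [0.4524, -0.2277, 0.1393]
tool_rot: [0.0, 0.146, 0.989, -0.001]
force: [-0.6, -0.1, 3.2]
gripper_width: 0.0007
```

```bash
python3 -c "
from h import *
two('7')"
```

```text
(no output)
```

View pics/c7.png

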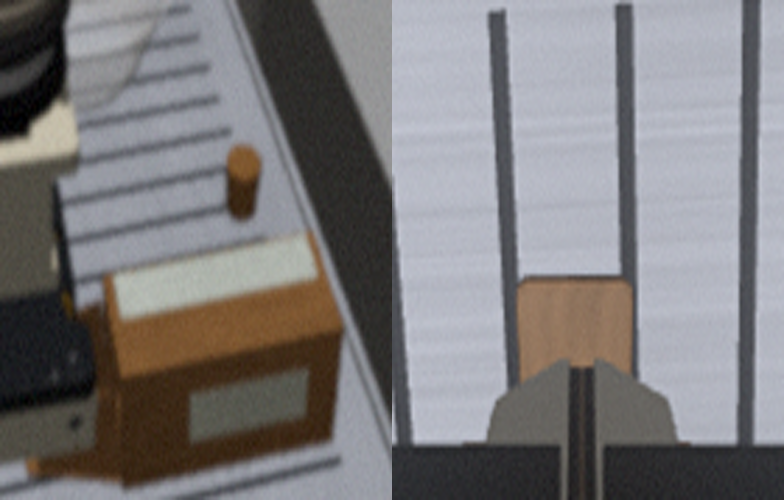

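Emit:
{"name": "drive_tool", "arguments": {
  "moves": [
    [[0, 0, 0, 0.01, 0, 0.15, 1], [0, 0, 0, 0.02, 0, 0.4, 1], [0, 0, 0, 0.15, -0.04, 0.55, -1], [0, 0, 0, 0.4, -0.12, 0.6, -1], [0, 0, 0, 0.61, -0.183, 0.6, -1], [0, 0, 0, 0.61, -0.183, 0.6, -1], [0, 0, 0, 0.61, -0.183, 0.6, -1]]
  ]
}}

```text
t: 8.9
position: [0.5739, -0.264, 0.2588]
tool_rot: [-0.0, 0.146, 0.989, -0.0]
force: [-0.1, 0.2, -0.3]
gripper_width: 0.0459
```

```bash
python3 -c "
from h import *
two('8',c=(100,340,90,420)); snap('top','t8');print(r.get_state()['joint_positions'])"
```

```text
[-5.52099788e-01  5.10249025e-01  1.06945942e+00 -1.02763883e-03
  1.56018390e+00 -1.83010340e+00]
```

View pics/c8.png

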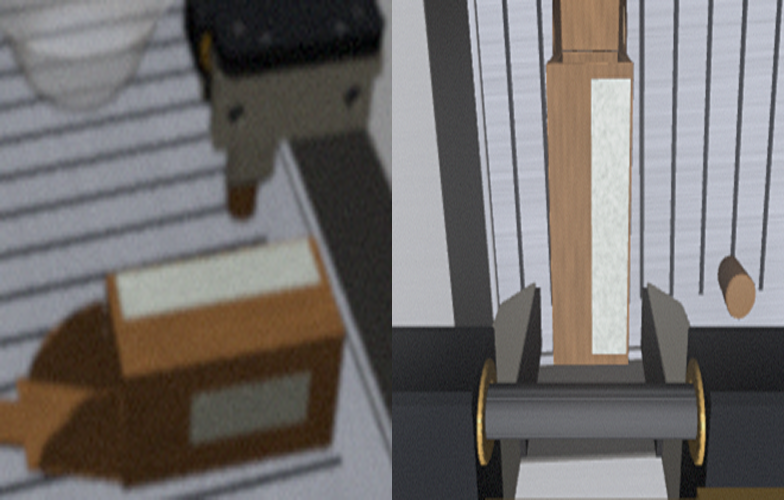

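```bash
python3 - <<'E'
from h import *
st=r.get_state(); s=wcam(r.snapshot('wrist'),st)
c=lambda x,y:((x-392)/392*330+90,y/500*240+100)
P=[ray(s,*c(*q),.216) for q in((548,62),(634,62),(553,363),(629,363))]
for p in P: print(p)
print('end',(P[0]+P[1])/2,'far',(P[2]+P[3])/2,'cen',sum(P)/4); d=(P[2]+P[3]-P[0]-P[1])/2; print(np.arctan2(d[1],d[0]),np.linalg.norm(d),np.linalg.norm(P[0]-P[1]),np.linalg.norm(P[2]-P[3]))
E
```

```text
[ 0.50549325 -0.2722678   0.216     ]
[ 0.52174967 -0.21816403  0.216     ]
[ 0.62895626 -0.31041095  0.216     ]
[ 0.64575578 -0.25433706  0.216     ]
end [ 0.51362146 -0.24521592  0.216     ] far [ 0.63735602 -0.28237401  0.216     ] cen [ 0.57548874 -0.26379496  0.216     ]
-0.2917364425004885 0.12919351866090323 0.056493271310601875 0.05853636315799218
```

Emit:
{"name": "drive_tool", "arguments": {
  "moves": [
    [[0, 0, 0, 0, 0, 0, -1], [0, 0, 0, 0, 0, 0, -1], [0, 0, 0, 0, 0, 0, -1], [0, 0, 0, 0, 0, -0.15, -1], [0, 0, 0, 0, 0, -0.35, -1], [0, 0, 0, 0, 0, -0.5, -1], [0, 0, 0, 0, 0, -0.6, -1], [0, 0, 0, 0, 0, -0.645, -1], [0, 0, 0, 0, 0, -0.645, -1]]
  ]
}}

```text
t: 10.22
position: [0.5738, -0.2641, 0.1311]
tool_rot: [0.0, 0.146, 0.989, -0.001]
force: [0.0, 0.4, -0.0]
gripper_width: 0.0918
```

Emit:
{"name": "drive_tool", "arguments": {
  "moves": [
    [[0, 0, 0, 0, 0, 0, 1], [0, 0, 0, 0, 0, 0, 1], [0, 0, 0, 0, 0, 0, 1], [0, 0, 0, 0, 0, 0, 1], [0, 0, 0, 0, 0, 0, 1], [0, 0, 0, 0, 0, 0, 1]]
  ]
}}

```text
t: 10.98
position: [0.5738, -0.2644, 0.1315]
tool_rot: [0.001, 0.146, 0.989, -0.001]
force: [-1.2, -0.5, 3.3]
gripper_width: 0.0579
```

Emit:
{"name": "drive_tool", "arguments": {
  "moves": [
    [[0, 0, 0, 0, 0, 0.05, 1], [0, 0, 0, 0, 0, 0.15, 1], [0, 0, 0, 0, 0, 0.3, 1], [0, 0, 0, 0, 0, 0.45, 1], [0, 0, 0, 0, 0, 0.6, 1], [0, 0, 0, 0, 0, 0.75, 1], [0, 0, 0, 0, 0, 0.8, 1], [0, 0, 0, 0, 0, 0.8, 1]]
  ]
}}

```text
t: 11.98
position: [0.5738, -0.2643, 0.2913]
tool_rot: [0.001, 0.146, 0.989, -0.001]
force: [0.9, 0.1, -3.8]
gripper_width: 0.0582
```

```bash
python3 -c "
from h import *
two('9',a=(60,300,120,400),c=(0,384,0,512)); print(r.get_state()['force'],r.get_state()['wrist_torque'])"
```

```text
[ 0.74344933  0.31862029 -4.37780389] [ 0.07159015 -0.14892327  0.04568529]
```

View pics/c9.png

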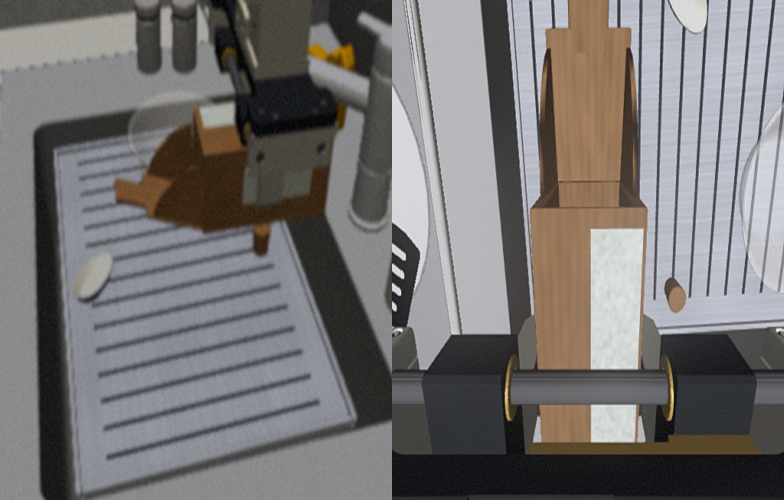

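Emit:
{"name": "drive_tool", "arguments": {
  "moves": [
    [[0, 0, -0.04, -0.05, 0.03, 0, 1], [0, 0, -0.09, -0.1, 0.06, 0, 1], [0, 0, -0.14, -0.1, 0.1, 0, 1], [0, 0, -0.19, -0.1, 0.14, 0, 1], [0, 0, -0.24, -0.1, 0.18, 0, 1], [0, 0, -0.29, -0.1, 0.22, 0, 1], [0, 0, -0.34, -0.08, 0.26, 0, 1], [0, 0, -0.39, -0.05, 0.3, 0, 1], [0, 0, -0.44, -0.03, 0.32, 0, 1], [0, 0, -0.463, -0.02, 0.32, 0, 1]]
  ]
}}

```text
t: 13.32
position: [0.5691, -0.1993, 0.2881]
tool_rot: [-0.002, 0.768, 0.641, -0.0]
force: [0.7, -0.7, -2.6]
gripper_width: 0.058
```

```bash
python3 -c "
from h import *
print(r.get_state()['joint_positions'],r.get_state()['position']);two('10',a=(0,384,60,512),c=(0,384,0,512)); "
```

```text
[-4.64540164e-01  4.47012038e-01  1.09794029e+00  9.62190589e-04
  1.60071560e+00 -2.85199854e-01] [ 0.56905098 -0.19932325  0.2881091 ]
```

View pics/c10.png

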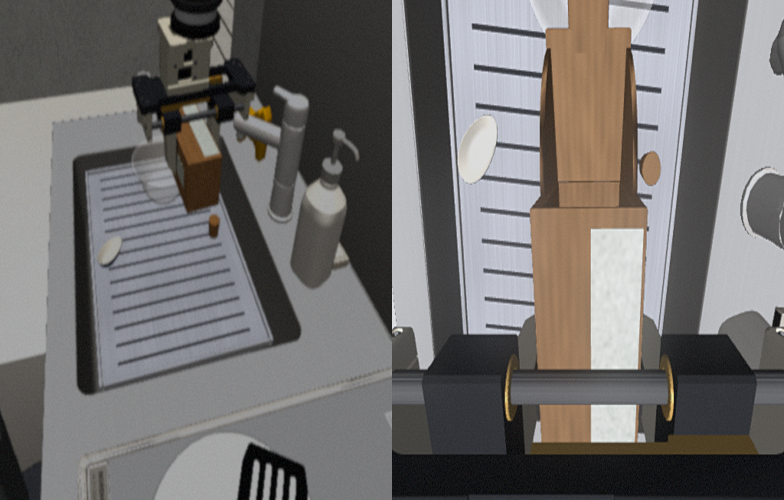

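Emit:
{"name": "drive_tool", "arguments": {
  "moves": [
    [[-0.027, 0.005, 0, 0.005, 0.03, -0.05, 1], [-0.055, 0.01, 0, 0.005, 0.066, -0.12, 1], [-0.082, 0.015, 0, 0.005, 0.07, -0.18, 1], [-0.109, 0.02, 0, 0.005, 0.076, -0.23, 1], [-0.109, 0.02, 0, 0.005, 0.076, -0.24, 1], [-0.109, 0.02, 0, 0.005, 0.076, -0.24, 1]]
  ]
}}

```text
t: 14.18
position: [0.57, -0.1847, 0.2401]
tool_rot: [0.108, 0.755, 0.632, -0.133]
force: [0.1, -0.5, -3.2]
gripper_width: 0.0582
```

```bash
cat >> h.py <<'E'
def pose():
    st=r.get_state();q=st['tool_rot'];M=R_.from_quat([q[1],q[2],q[3],q[0]]).as_matrix();return st,M
E
python3 -c "
from h import *
st,M=pose()
print(st['joint_positions'],st['position'],M[:,2]);
w=wcam(r.snapshot('wrist'),st);s=r.snapshot('scene');t=r.snapshot('top')
lip=st['position']+M@np.array([.1468,0,-.0502]);print('lip',lip,proj(w,lip),proj(s,lip),proj(t,lip))
two('11',a=(100,240,170,340),c=(0,384,0,512));snap('top','t11')"
```

```text
[-0.24097018  0.45752374  1.26470937 -0.34896738  1.41212005 -0.00977864] [ 0.56999    -0.18467907  0.2400933 ] [-0.06482475 -0.33174719 -0.94113843]
lip [ 0.59740044 -0.03199204  0.23772343] [254.58487923 -62.27596558] [248.92339567 118.98763415] [214.90657141 161.0599927 ]
```

View pics/c11.png

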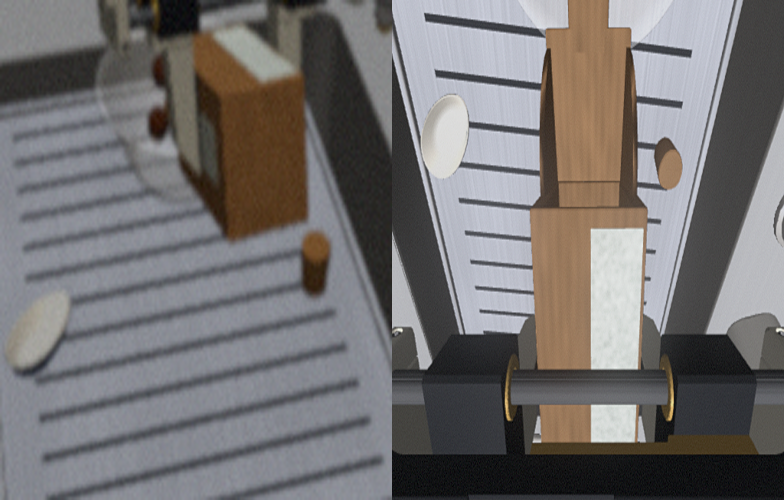

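View pics/t11.png

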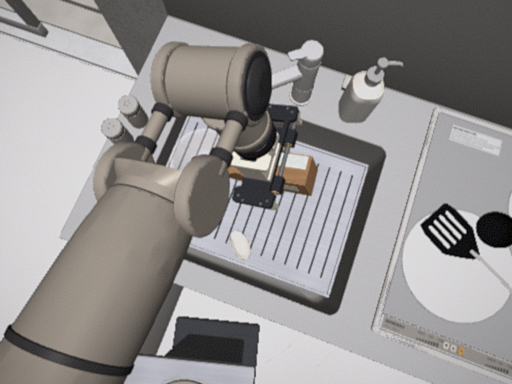

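Emit:
{"name": "drive_tool", "arguments": {
  "moves": [
    [[-0.027, 0.005, 0, 0, 0.005, 0.01, 1], [-0.055, 0.01, 0, 0.005, 0.018, 0.025, 1], [-0.055, 0.01, 0, 0.005, 0.018, 0.03, 1], [-0.082, 0.015, 0, 0.01, 0.035, 0.08, 1], [-0.109, 0.02, 0, 0.01, 0.053, 0.14, 1], [-0.109, 0.02, 0, 0.01, 0.053, 0.145, 1], [-0.109, 0.02, 0, 0.01, 0.053, 0.145, 1], [-0.109, 0.02, 0, 0.01, 0.053, 0.145, 1]]
  ]
}}

```text
t: 15.48
position: [0.5718, -0.1754, 0.2699]
tool_rot: [0.216, 0.722, 0.602, -0.262]
force: [-0.6, -0.3, -2.9]
gripper_width: 0.0579
```

```bash
python3 -c "
from h import *
st,M=pose()
print(st['joint_positions'],st['position'],M[:,2]);
two('12',a=(90,200,170,300),c=(0,384,0,512));snap('top','t12')"
```

```text
[-0.04786245  0.51247389  1.25911484 -0.68655085  1.50390819  0.22829918] [ 0.57181736 -0.17541583  0.2699332 ] [-0.11857653 -0.62750122 -0.76953351]
```

View pics/c12.png

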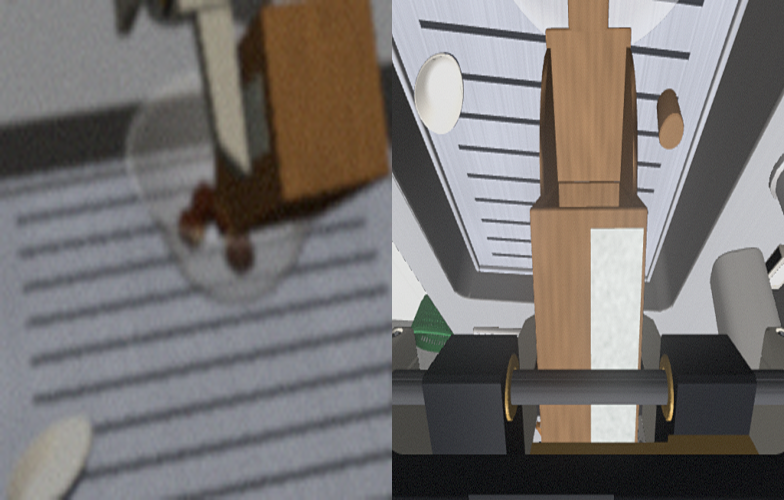

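Emit:
{"name": "drive_tool", "arguments": {
  "moves": [
    [[-0.025, 0.004, 0, 0.005, 0.025, 0.05, 1], [-0.044, 0.008, 0, 0.01, 0.05, 0.095, 1], [-0.044, 0.008, 0, 0.01, 0.05, 0.095, 1], [-0.044, 0.008, 0, 0.01, 0.05, 0.095, 1], [-0.01, 0.002, 0, 0.005, 0.025, 0.05, 1], [-0.044, 0.008, 0, 0.01, 0.05, 0.095, 1], [-0.044, 0.008, 0, 0.01, 0.05, 0.095, 1], [-0.044, 0.008, 0, 0.01, 0.05, 0.095, 1]]
  ]
}}

```text
t: 16.62
position: [0.5739, -0.1653, 0.2886]
tool_rot: [0.257, 0.702, 0.586, -0.312]
force: [0.6, -0.2, -3.1]
gripper_width: 0.0578
```

```bash
python3 -c "
from h import *
st,M=pose()
print(st['joint_positions'],st['position'],M[:,2],st['force']);
two('13',a=(90,200,170,300),c=(0,384,0,512));snap('top','t13')"
```

```text
[ 0.02549359  0.54836751  1.24036123 -0.8079642   1.57662219  0.29684469] [ 0.57385899 -0.16534146  0.28864585] [-0.13660447 -0.72658798 -0.67335661] [ 0.63905058 -0.18963264 -3.07776474]
```

View pics/c13.png

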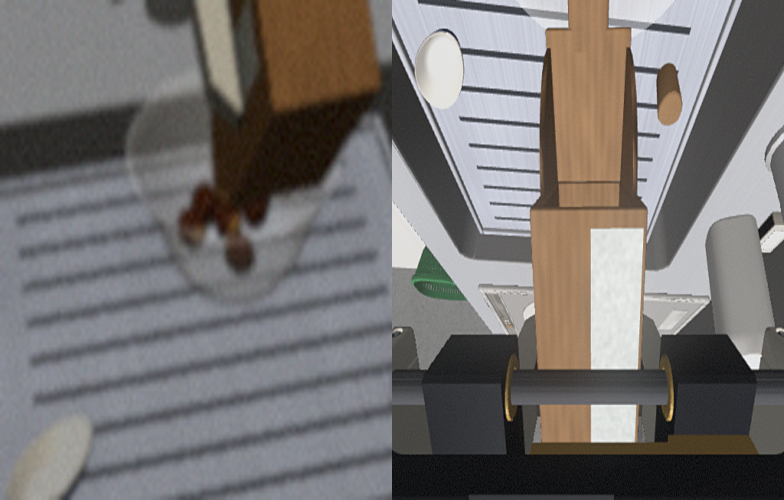

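Emit:
{"name": "drive_tool", "arguments": {
  "moves": [
    [[0, 0, 0, 0, 0, 0.15, 1], [0, 0, 0, 0, 0, 0.35, 1], [0, 0, 0, 0, 0, 0.4, 1], [0, 0, 0, 0, 0, 0.4, 1]]
  ]
}}

```text
t: 17.27
position: [0.5737, -0.1655, 0.3686]
tool_rot: [0.257, 0.703, 0.586, -0.312]
force: [-0.6, 0.5, -3.2]
gripper_width: 0.058
```

```bash
python3 -c "
from h import *
two('14',a=(100,160,200,270),c=(0,384,0,512));b=cv2.imread('pics/s14.png')[85:170,200:295];cv2.imwrite('pics/x14.png',cv2.resize(b,None,fx=7,fy=7,interpolation=cv2.INTER_CUBIC))"
```

```text
(no output)
```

View pics/x14.png

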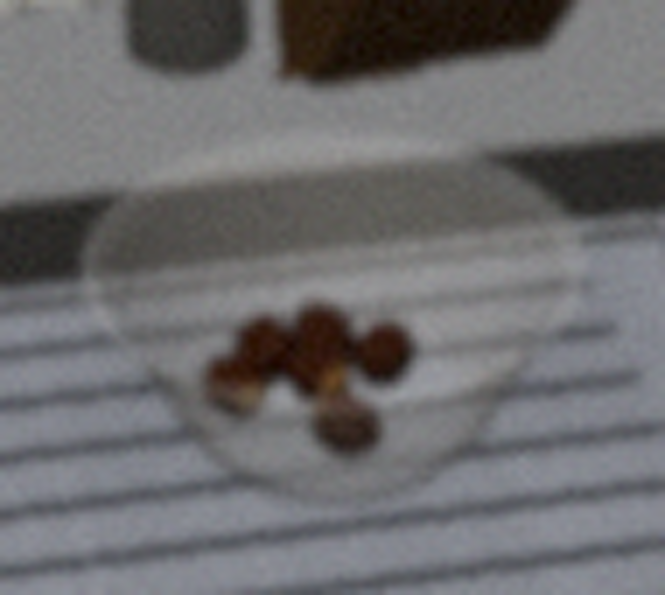

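All six nuts are in the bowl, at x14 px (235,385), (265,345), (320,325), (320,370), (385,350) and (347,425). Next I'll level the carton and take it back.

Emit:
{"name": "drive_tool", "arguments": {
  "moves": [
    [[0.044, -0.008, 0, 0, -0.03, 0, 1], [0.088, -0.016, 0, 0, -0.06, -0.02, 1], [0.131, -0.024, 0, -0.01, -0.09, -0.05, 1], [0.175, -0.032, 0, -0.01, -0.12, -0.1, 1], [0.219, -0.04, 0, -0.018, -0.15, -0.15, 1], [0.262, -0.048, 0, -0.018, -0.17, -0.19, 1], [0.262, -0.048, 0, -0.018, -0.17, -0.19, 1]]
  ]
}}

```text
t: 18.25
position: [0.5684, -0.2022, 0.3264]
tool_rot: [-0.006, 0.769, 0.64, -0.002]
force: [-0.1, 0.8, -2.2]
gripper_width: 0.0577
```

```bash
cat > tgt.py <<'E'
from h import *
import sys
def tgt(phi,pos,tilt=0,base=None):
    # tool down, x at yaw phi ; tilt about tool y after
    st,M=pose()
    X=np.array([np.cos(phi),np.sin(phi),0]);Z=np.array([0,0,-1.]);T=np.c_[X,np.cross(Z,X),Z]@R_.from_euler('y',tilt).as_matrix()
    rv=R_.from_matrix(T@M.T).as_rotvec()/np.pi
    print('turn',rv.round(4),'shift',((np.array(pos)-st['position'])/.2).round(4),'pos',st['position'].round(4),st['t'])
E
python3 -c "
from tgt import *
tgt(2.850,(.5740,-.2644,.25)); two('15',a=(60,300,120,400),c=(0,384,0,512))"
```

```text
turn [ 0.0005 -0.004   0.4654] shift [ 0.0282 -0.311  -0.3818] pos [ 0.5684 -0.2022  0.3264] 18.25
```

View pics/c15.png

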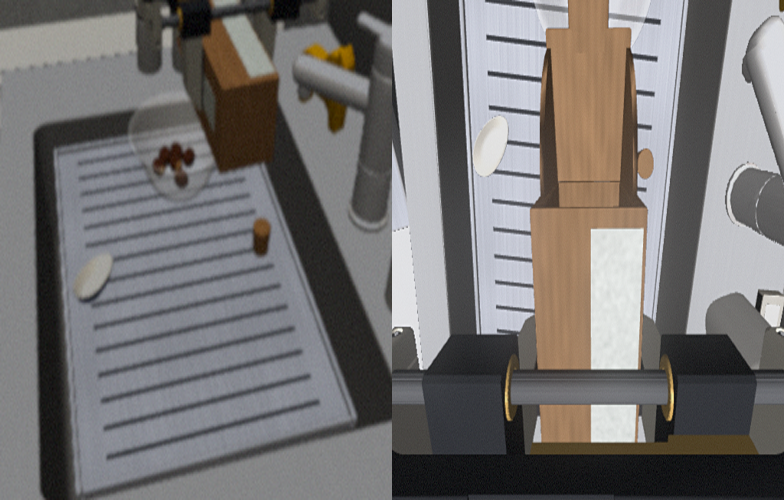

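Emit:
{"name": "drive_tool", "arguments": {
  "moves": [
    [[0, 0, 0.05, -0.05, -0.03, 0, 1], [0, -0.001, 0.1, -0.08, -0.06, 0, 1], [0, -0.002, 0.15, -0.08, -0.1, 0, 1], [0, -0.002, 0.2, -0.08, -0.14, 0, 1], [0, -0.003, 0.25, -0.07, -0.18, 0, 1], [0, -0.003, 0.3, -0.05, -0.22, -0.05, 1], [0, -0.004, 0.35, -0.03, -0.26, -0.1, 1], [0, -0.004, 0.4, 0, -0.29, -0.2, 1], [0, -0.004, 0.45, 0.02, -0.31, -0.3, 1], [0, -0.004, 0.465, 0.028, -0.311, -0.38, 1]]
  ]
}}

```text
t: 19.6
position: [0.5755, -0.2601, 0.2506]
tool_rot: [0.001, 0.141, 0.99, 0.0]
force: [-0.5, 0.1, -2.0]
gripper_width: 0.0581
```

Emit:
{"name": "drive_tool", "arguments": {
  "moves": [
    [[0, 0, 0, 0, 0, 0, 1], [0, 0, 0, 0, 0, 0, 1]]
  ]
}}

```text
t: 19.85
position: [0.5761, -0.259, 0.2514]
tool_rot: [0.001, 0.141, 0.99, -0.0]
force: [-0.2, -0.7, -1.9]
gripper_width: 0.0579
```

```bash
python3 -c "
from tgt import *
tgt(2.850,(.5738,-.2644,.1315));print(r.get_state()['tool_rot'])"
```

```text
turn [ 0.0003  0.0007 -0.003 ] shift [-0.0113 -0.0269 -0.5994] pos [ 0.5761 -0.259   0.2514] 19.85
[ 1.09543353e-03  1.40601533e-01  9.90065601e-01 -3.39993408e-04]
```

Emit:
{"name": "drive_tool", "arguments": {
  "moves": [
    [[0, 0, -0.003, -0.011, -0.027, -0.12, 1], [0, 0, -0.003, -0.011, -0.027, -0.28, 1], [0, 0, -0.003, -0.011, -0.027, -0.42, 1], [0, 0, -0.003, -0.011, -0.027, -0.52, 1], [0, 0, -0.003, -0.011, -0.027, -0.57, 1], [0, 0, -0.003, -0.011, -0.027, -0.585, 1], [0, 0, -0.003, -0.011, -0.027, -0.595, 1], [0, 0, -0.003, -0.011, -0.027, -0.598, 1], [0, 0, -0.003, -0.011, -0.027, -0.598, 1]]
  ]
}}

```text
t: 20.98
position: [0.5741, -0.2646, 0.1322]
tool_rot: [0.001, 0.145, 0.989, -0.001]
force: [-0.6, -0.1, -3.2]
gripper_width: 0.0583
```

```bash
python3 -c "
from tgt import *
tgt(2.850,(.5738,-.2644,.1315));print(r.get_state()['force']);two('16')"
```

```text
turn [0.0005 0.0009 0.    ] shift [-0.0013  0.0008 -0.0037] pos [ 0.5741 -0.2646  0.1322] 20.975
[-0.59137065 -0.14090087 -3.23291876]
```

View pics/c16.png

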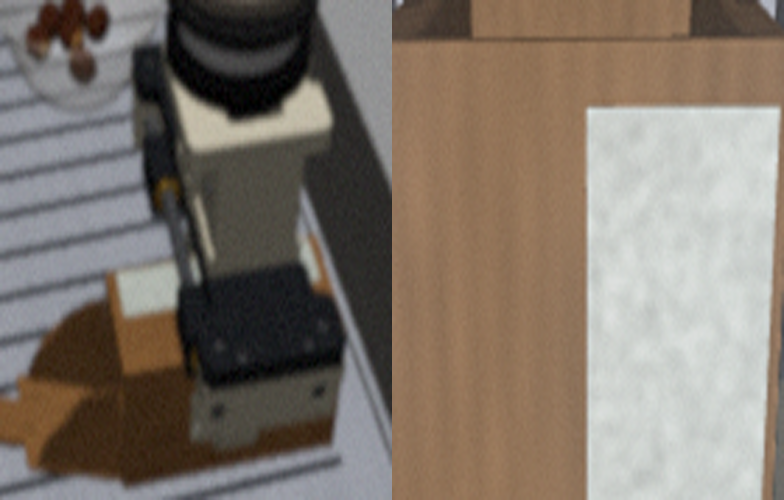

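Emit:
{"name": "drive_tool", "arguments": {
  "moves": [
    [[0, 0, 0, -0.001, 0.001, -0.005, 1], [0, 0, 0, -0.001, 0.001, -0.007, 1], [0, 0, 0, -0.001, 0.001, -0.007, 1]]
  ]
}}

```text
t: 21.45
position: [0.574, -0.2645, 0.1315]
tool_rot: [0.002, 0.145, 0.989, -0.001]
force: [0.4, 1.8, 4.1]
gripper_width: 0.0578
```

Emit:
{"name": "drive_tool", "arguments": {
  "moves": [
    [[0, 0, 0, 0, 0, 0, -0.3], [0, 0, 0, 0, 0, 0, -1], [0, 0, 0, 0, 0, 0, -1], [0, 0, 0, 0, 0, 0, -1], [0, 0, 0, 0, 0, 0, -1], [0, 0, 0, 0, 0, 0, -1]]
  ]
}}

```text
t: 22.2
position: [0.574, -0.2645, 0.1314]
tool_rot: [0.002, 0.145, 0.989, -0.001]
force: [0.8, 0.1, -0.1]
gripper_width: 0.0913
```

Emit:
{"name": "drive_tool", "arguments": {
  "moves": [
    [[0, 0, 0, 0, 0, 0.1, -1], [0, 0, 0, 0, 0, 0.3, -1], [0, 0, 0, 0, 0, 0.6, -1], [0, 0, 0, 0, 0, 0.64, 1], [0, 0, 0, 0, 0, 0.64, 1], [0, 0, 0, 0, 0, 0.64, 1]]
  ]
}}

```text
t: 22.95
position: [0.5733, -0.2641, 0.2574]
tool_rot: [0.0, 0.145, 0.989, 0.0]
force: [-0.3, 0.1, -1.3]
gripper_width: 0.0668
```

```bash
python3 -c "
from h import *
st,M=pose();print(st['position'],st['joint_positions']);two('17',c=(100,340,90,420))"
```

```text
[ 0.57333312 -0.26408106  0.25735672] [-5.53061898e-01  5.11194587e-01  1.07529202e+00  1.61354047e-04
  1.55478294e+00 -1.83227087e+00]
```

View pics/c17.png

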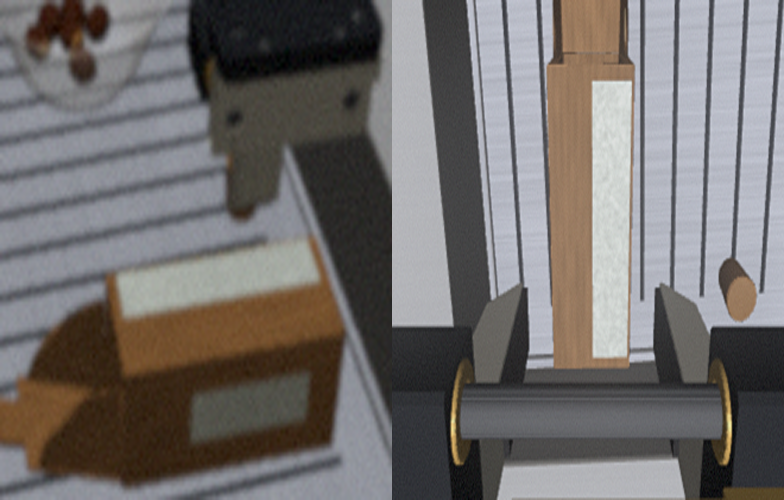

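```bash
python3 -c "
from tgt import *
tgt(2.850,(.4208,-.2176,.25),-np.pi/6)
s=r.snapshot('top')
print(ray(s,325,298,.15),ray(s,143,202,.15))"
```

```text
turn [-0.0479 -0.1595 -0.    ] shift [-0.7633  0.2328 -0.0376] pos [ 0.5735 -0.2642  0.2575] 23.05
[ 0.33580849 -0.29599816  0.15      ] [0.51025195 0.13471117 0.15      ]
```

Emit:
{"name": "drive_tool", "arguments": {
  "moves": [
    [[0, 0, 0, -0.1, 0.03, 0.05, 1], [-0.008, -0.026, 0, -0.25, 0.075, 0.05, 1], [-0.016, -0.053, 0, -0.45, 0.14, 0.03, 1], [-0.026, -0.086, 0, -0.6, 0.18, 0, 1], [-0.036, -0.12, 0, -0.763, 0.233, -0.02, 1], [-0.048, -0.16, 0, -0.763, 0.233, -0.037, 1], [-0.048, -0.16, 0, -0.763, 0.233, -0.037, 1]]
  ]
}}

```text
t: 23.98
position: [0.4187, -0.2164, 0.2489]
tool_rot: [0.256, 0.142, 0.956, -0.037]
force: [-0.0, 0.2, -0.1]
gripper_width: 0.0004
```

```bash
python3 -c "
from tgt import *
tgt(2.850,(.4208,-.2176,.129),-np.pi/6);print(r.get_state()['joint_positions'])
two('18',a=(100,284,120,360),c=(0,384,0,512))"
```

```text
turn [-0.0006 -0.      0.0008] shift [ 0.0107 -0.0062 -0.5993] pos [ 0.4187 -0.2164  0.2489] 23.975
[-0.84514528 -0.10559969  2.01577901  0.37108456  0.81089983 -2.32124986]
```

View pics/c18.png

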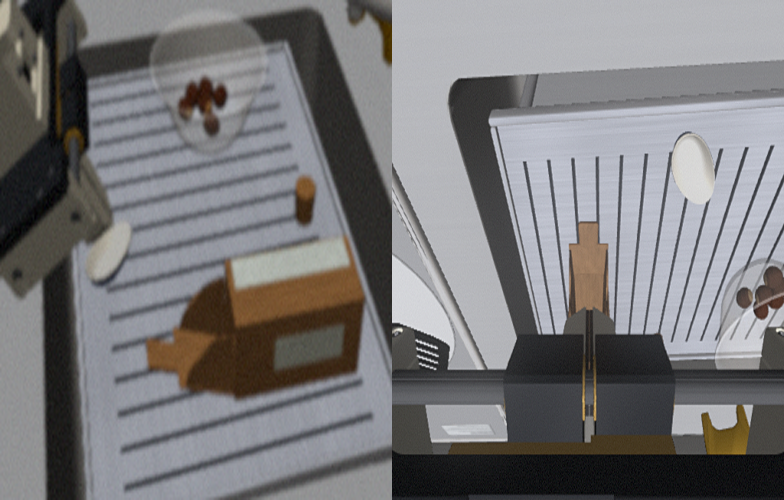

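Emit:
{"name": "drive_tool", "arguments": {
  "moves": [
    [[0, 0, 0, 0.005, -0.003, -0.12, 1], [0, 0, 0, 0.01, -0.006, -0.26, 1], [0, 0, 0, 0.01, -0.006, -0.4, 1], [0, 0, 0, 0.01, -0.006, -0.5, 1], [0, 0, 0, 0.01, -0.006, -0.57, 1], [0, 0, 0, 0.01, -0.006, -0.595, 1], [0, 0, 0, 0.01, -0.006, -0.595, 1]]
  ]
}}

```text
t: 24.95
position: [0.4244, -0.22, 0.1324]
tool_rot: [0.257, 0.14, 0.955, -0.038]
force: [-0.1, 0.1, 0.3]
gripper_width: 0.0004
```

```bash
python3 -c "
from tgt import *
tgt(2.850,(.4208,-.2176,.129),-np.pi/6);print(r.get_state()['joint_positions'])
two('19',a=(160,284,160,320),c=(150,330,170,340))"
```

```text
turn [ 0.0002  0.0004 -0.    ] shift [-0.018   0.012  -0.0168] pos [ 0.4244 -0.22    0.1324] 24.95
[-0.83952315  0.08669698  2.21506545  0.62939153  0.45946317 -2.63506985]
```

View pics/c19.png

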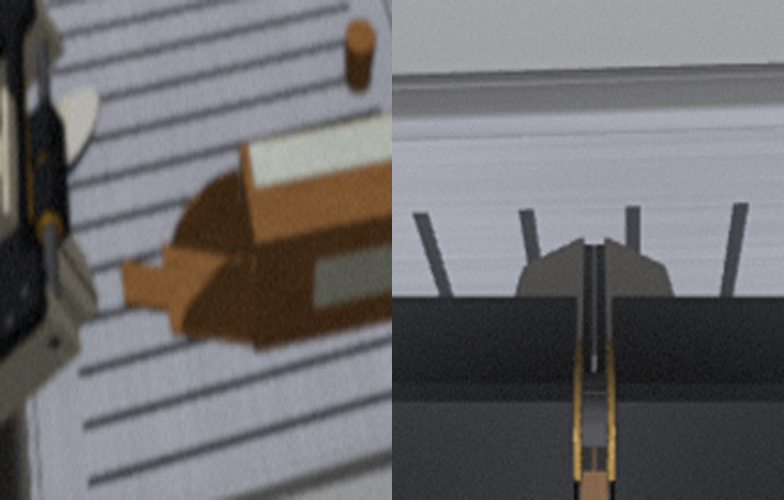

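Emit:
{"name": "drive_tool", "arguments": {
  "moves": [
    [[0, 0, 0, 0.051, -0.009, -0.005, 1], [0, 0, 0, 0.08, -0.018, -0.006, 1], [0, 0, 0, 0.108, -0.026, -0.005, 1], [0, 0, 0, 0.12, -0.029, 0.02, 1], [0, 0, 0, 0.135, -0.033, 0.06, 1], [0, 0, 0, 0.15, -0.038, 0.095, 1], [0, 0, 0, 0.178, -0.047, 0.14, 1], [0, 0, 0, 0.209, -0.056, 0.183, 1], [0, 0, 0, 0.209, -0.056, 0.183, 1]]
  ]
}}

```text
t: 26.18
position: [0.4666, -0.2318, 0.1705]
tool_rot: [0.258, 0.14, 0.955, -0.039]
force: [-0.8, 0.9, -1.3]
gripper_width: 0.0003
```

```bash
python3 -c "
from tgt import *
tgt(2.850,(.4823,-.2360,.1829),-np.pi/6);print(r.get_state()['joint_positions'])
two('20',a=(140,264,180,340),c=(150,330,170,340))"
```

```text
turn [0.001  0.0012 0.    ] shift [ 0.0783 -0.021   0.0619] pos [ 0.4666 -0.2318  0.1705] 26.175
[-0.76894877  0.09524796  2.06616231  0.45683053  0.54823041 -2.38888997]
```

View pics/c20.png

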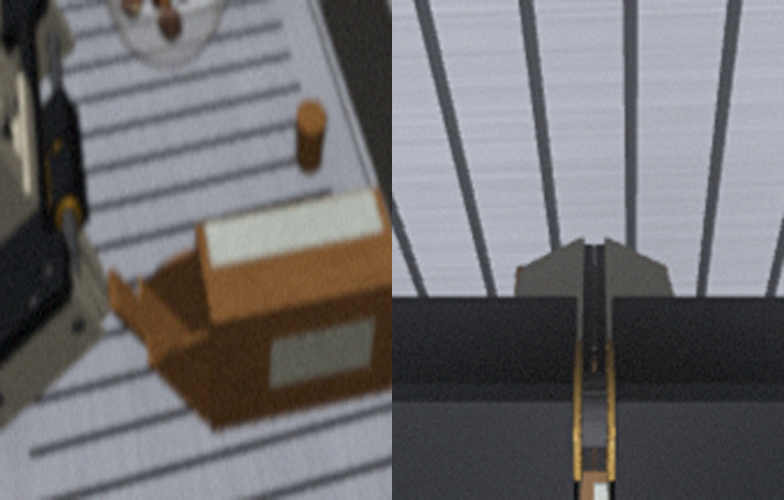

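Emit:
{"name": "drive_tool", "arguments": {
  "moves": [
    [[0, 0, 0, 0.04, -0.01, 0.033, 1], [0, 0, 0, 0.078, -0.021, 0.062, 1], [0, 0, 0, 0.12, -0.034, 0.085, 1], [0, 0, 0, 0.162, -0.046, 0.104, 1], [0, 0, 0, 0.2, -0.058, 0.114, 1], [0, 0, 0, 0.23, -0.066, 0.12, 1], [0, 0, 0, 0.245, -0.07, 0.122, 1], [0, 0, 0, 0.245, -0.07, 0.122, 1]]
  ]
}}

```text
t: 27.28
position: [0.515, -0.2452, 0.1937]
tool_rot: [0.257, 0.14, 0.955, -0.038]
force: [0.0, -0.5, 0.1]
gripper_width: 0.0003
```

```bash
python3 -c "
from tgt import *
tgt(2.850,(.5173,-.2465,.1952),-np.pi/6);print(r.get_state()['joint_positions'])
two('21',a=(140,264,200,360),c=(150,330,170,340))"
```

```text
turn [0.0005 0.0007 0.    ] shift [ 0.0117 -0.0067  0.0074] pos [ 0.515  -0.2452  0.1937] 27.275
[-0.70670063  0.15266291  1.91834291  0.35859305  0.61240313 -2.2328343 ]
```

View pics/c21.png

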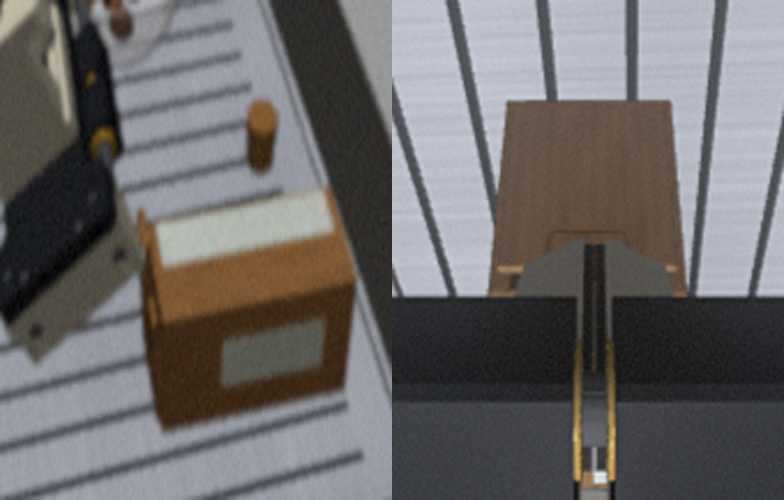

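Emit:
{"name": "drive_tool", "arguments": {
  "moves": [
    [[0, 0, 0, 0.007, -0.002, 0.002, 1], [0, 0, 0, 0.014, -0.004, 0.003, 1], [0, 0, 0, 0.02, -0.006, 0.003, 1], [0, 0, 0, 0.02, -0.006, 0.003, 1]]
  ]
}}

```text
t: 27.88
position: [0.5188, -0.2463, 0.1943]
tool_rot: [0.257, 0.14, 0.955, -0.038]
force: [-0.7, -0.0, -0.3]
gripper_width: 0.0006
```

```bash
python3 -c "
from tgt import *
tgt(2.850,(.5173,-.2465,.1952),-np.pi/6)
for i in range(3): print(r.get_state()['force']);r.snapshot('top')
two('22',a=(140,264,200,360),c=(150,330,170,340))
a=cv2.imread('pics/s22.png')[165:260,245:350];b=cv2.imread('pics/scene0.png')[165:260,245:350]
cv2.imwrite('pics/cmp.png',np.hstack([cv2.resize(x,(400,380),interpolation=cv2.INTER_CUBIC) for x in (b,a)]))"
```

```text
turn [0.0005 0.0006 0.    ] shift [-0.0075 -0.0011  0.0047] pos [ 0.5188 -0.2463  0.1943] 27.875
[-0.73906749 -0.03678251 -0.25735523]
[-0.74079449  0.70324253 -0.08833677]
[-0.14068088  0.05316313  0.158988  ]
```

View pics/cmp.png

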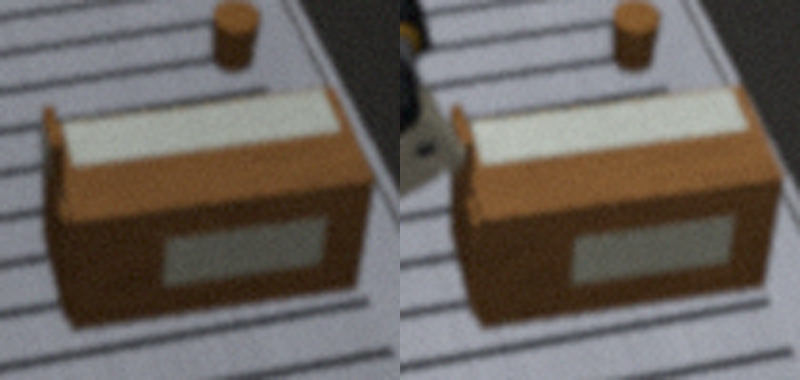

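```bash
python3 - <<'E'
import cv2,numpy as np
g=lambda n:cv2.imread('pics/%s.png'%n)
ref=g('s17')[205:250,280:345]
for n in ['scene0','s8','s17','s20','s21','s22']:
    m=cv2.matchTemplate(g(n)[185:270,260:365],ref,cv2.TM_CCOEFF_NORMED);_,v,_,(x,y)=cv2.minMaxLoc(m)
    def sub(a,b,c):return .5*(a-c)/(a-2*b+c)
    print(n,round(v,3),x-20+sub(m[y,x-1],m[y,x],m[y,x+1]),y-20+sub(m[y-1,x],m[y,x],m[y+1,x]))
E
```

```text
scene0 0.993 0.07138856 0.10646591
s8 0.993 0.08491072 0.118698694
s17 1.0 0.0034440854 0.012468173
s20 0.985 1.7830068 -0.2240582
s21 0.985 1.7983731 -0.21878614
s22 0.985 1.8156757 -0.21779735
```

Emit:
{"name": "drive_tool", "arguments": {
  "moves": [
    [[0, 0, 0, 0.006, -0.002, 0.001, 1], [0, 0, 0, 0.012, -0.0035, 0.002, 1], [0, 0, 0, 0.012, -0.0035, 0.002, 1]]
  ]
}}

```text
t: 28.5
position: [0.5211, -0.2469, 0.1946]
tool_rot: [0.257, 0.14, 0.955, -0.038]
force: [-0.4, 0.2, -1.2]
gripper_width: 0.0005
```

```bash
cat > chk.py <<'E'
from h import *
import sys
n=sys.argv[1]; two(n,a=(140,264,200,360),c=(150,330,170,340))
g=lambda n:cv2.imread('pics/%s.png'%n)
ref=g('s17')[205:250,280:345]
m=cv2.matchTemplate(g('s'+n)[185:270,260:365],ref,cv2.TM_CCOEFF_NORMED);_,v,_,(x,y)=cv2.minMaxLoc(m)
def sub(a,b,c):return .5*(a-c)/(a-2*b+c)
print(n,round(v,3),x-20+sub(m[y,x-1],m[y,x],m[y,x+1]),y-20+sub(m[y-1,x],m[y,x],m[y+1,x]))
E
python3 chk.py 23
```

```text
23 0.972 2.6907876 -0.40282172
```

View pics/c23.png

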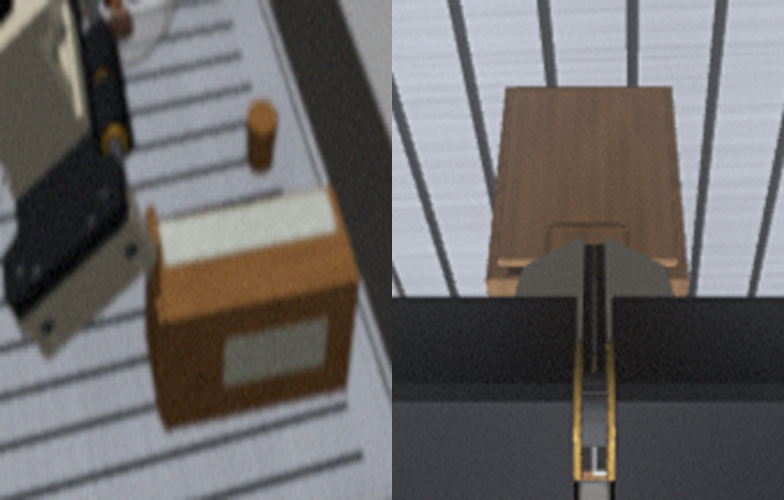

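Emit:
{"name": "drive_tool", "arguments": {
  "moves": [
    [[0, 0, 0, -0.05, 0.015, 0, 1], [0, 0, 0, -0.15, 0.045, 0.05, 1], [0.01, 0.03, 0, -0.3, 0.09, 0.3, 1], [0.02, 0.06, 0, -0.4, 0.12, 0.6, 1], [0.03, 0.1, 0, -0.4, 0.12, 0.8, 1], [0.048, 0.16, 0, -0.35, 0.12, 0.9, 1], [0.048, 0.16, 0, -0.3, 0.12, 0.9, 1], [0.048, 0.16, 0, -0.3, 0.12, 0.9, 1]]
  ]
}}

```text
t: 29.6
position: [0.4613, -0.2226, 0.373]
tool_rot: [0.0, 0.145, 0.989, 0.0]
force: [0.1, 0.3, -0.5]
gripper_width: 0.0
```

```bash
python3 chk.py 24; python3 -c "
from h import *
a=cv2.imread('pics/w24.png')[100:300,130:400];cv2.imwrite('pics/x24.png',cv2.resize(a,None,fx=2.9,fy=2.9,interpolation=cv2.INTER_CUBIC))
a=cv2.imread('pics/s24.png')[90:260,180:360];cv2.imwrite('pics/y24.png',cv2.resize(a,None,fx=3.5,fy=3.5,interpolation=cv2.INTER_CUBIC))
print(r.get_state()['position'])"
```

```text
24 0.973 2.6584933 -0.36505345
[ 0.45993132 -0.22241351  0.37413678]
```

View pics/x24.png

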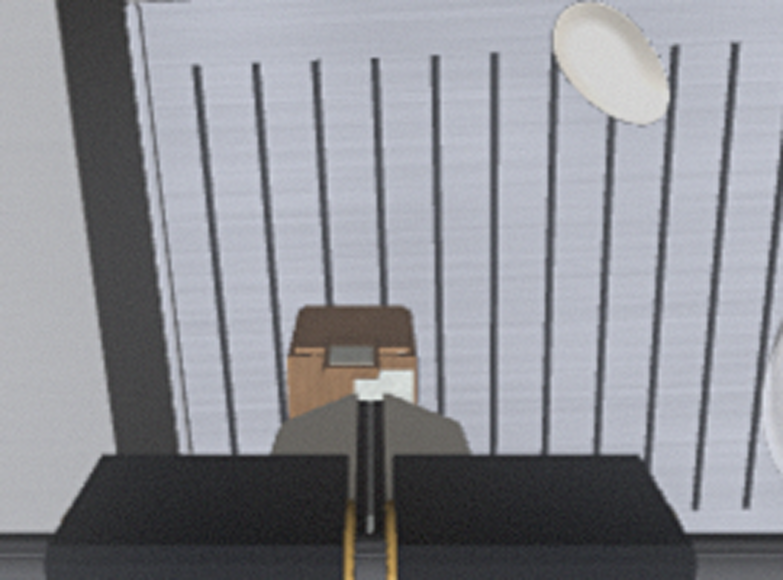

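View pics/y24.png

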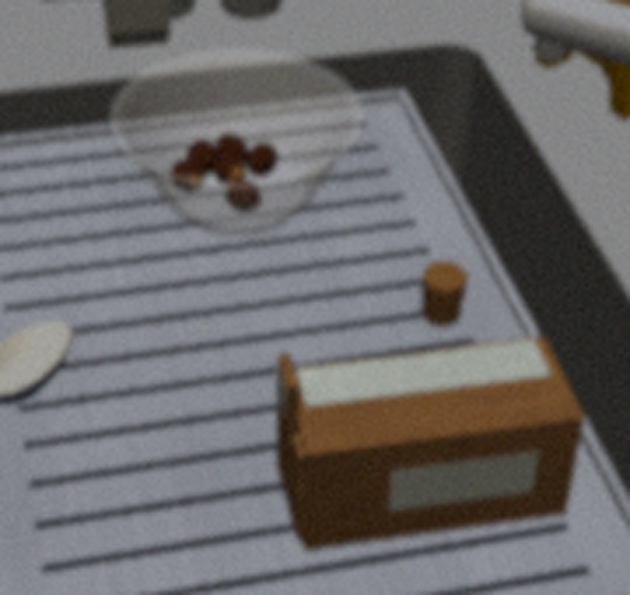

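```bash
python3 - <<'E'
from h import *
s=r.snapshot('scene')
def W(cx,cy,yaw,q): c,d=np.cos(yaw),np.sin(yaw); return np.array([cx+c*q[0]-d*q[1],cy+d*q[0]+c*q[1],.15+q[2]])
# residual at near label-corner: top -y spout corner for calibration
for cx,cy,n in((.5755,-.264,'initial'),(.5806,-.2655,'now')):
  print(n,'farcorner',proj(s,W(cx,cy,-.292,(.065,-.029,.066))).round(1),'nearcorner',proj(s,W(cx,cy,-.292,(-.065,-.029,.066))).round(1))
  for a in(0,.05,.1):
    print(a,proj(s,W(cx,cy,-.292,(-.065-.088*np.sin(a),.012,.004+.088*np.cos(a)))).round(1))
A=cv2.imread('pics/scene0.png')[180:225,250:275];B=cv2.imread('pics/s24.png')[180:225,250:275]
cv2.imwrite('pics/tab.png',np.hstack([cv2.resize(x,(380,570),interpolation=cv2.INTER_CUBIC) for x in(A,B)]))
E
```

```text
initial farcorner [343.5 208.8] nearcorner [264.1 218.9]
0 [259.4 189.5]
0.05 [256.7 189.8]
0.1 [254.  190.3]
now farcorner [346.7 208.4] nearcorner [267.4 218.5]
0 [262.6 189.1]
0.05 [259.9 189.4]
0.1 [257.2 189.9]
```

View pics/tab.png

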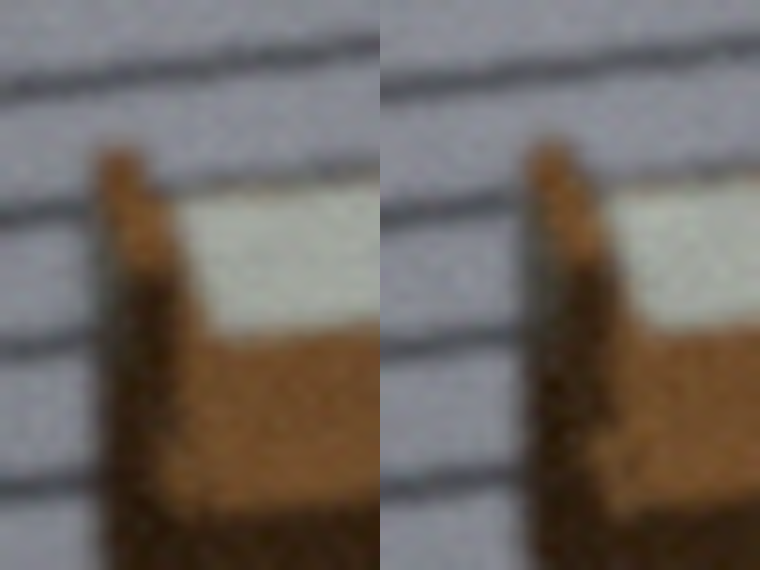

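```bash
python3 -c "
from h import *
print(r.job_done(), r.get_state()['t'])"
```

```text
the job is handed in; nothing more can be done
the job is handed in; nothing more can be done
```

The job is handed in after about 30 s of robot time, and all six hazelnuts are in the bowl.

- **Spout opened:** I pushed the tab out to its stop with the shut fingers. The carton did not move.
- **Pour:** I gripped the carton across its width, swung it sideways over the bowl and tipped it in stages to about 48 degrees. The nuts started running out at about 20 degrees, when the spout was already over the bowl. The last pictures show six nuts in the bowl, the bowl standing, and the spoon rest and cork undisturbed.
- **Carton laid back:** I set it down flat on its underside. Just after release, the picture matched its first position to within a fraction of a pixel.
- **Spout shut:** I folded it by pushing the tab from outside until the carton itself began to slide, which means the flap was at its stop. The last image fits 0 to 0.02 rad, about as shut as at the start or more so.

**What disagreed or was off:**
- **Fingertip position:** The real fingertips sit about 37 mm behind the reported TCP. My first push at the tab therefore passed over it without touching, and I corrected for that from then on.
- **Carton shift:** Pushing the spout shut slid the carton about 5 mm along its length from where it first lay. I left it there.

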